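# Clamp the air tubes and start the leak test

### The job

Lay every air tube on the bench in the cradle of its own colour, settled centrally in both V-notches with its hexagonal caps hanging outside them, and swing that cradle's strap over until it rests on the tube. When all tubes are clamped, turn the red valve lever to half open (45 degrees, the green mark), and after that press the green start button until it snaps down and stays down. Leave the other things where they are.

Things in the scene. Friction and masses are not known exactly. Their poses are not given: they have to be found in the camera images.
- tube_red: Air tube (may be absent): white pipe 130 mm long, 36 mm diameter, with red hexagonal caps 42 mm across flats, 18 mm long, on both ends (bare pipe 94 mm); 0.14 to 0.24 kg. Origin in the middle of the pipe axis, own x along the pipe, ends alike. On the bench it rests on a flat of its caps, axis 21 mm up.
- seat_red (a point): Where the red tube's origin belongs, 56 mm above the bench. x along the cradle (tube axis, either way), y towards the strap hinge, z up. Cradle: red base 130 x 96 mm, top 42 mm below this; two V-notched boards 10 mm thick, 70 wide, at x = -30 and +30 mm, fingers fit between. Notch walls at 45 degrees end 3 mm below the axis, 22 mm to each side. Caps hang outside, 12 mm clear.
- strap_red (a joint): Angle of the red cradle's strap: steel bar 80 mm long from its hinge, 14 wide, 8 thick, red end. 0 = closed, level, reaching to the cradle's -y, resting on the tube; 1.57 = upright; starts leaning outwards at 2.05 to 2.2; range -0.06 to 2.3. Hinge line along x through x = -26, y = +36, z = +22 mm from seat_red. Stiff (0.06 N m): stays where left.
- strap_pad_red (a point): Point on the red strap's underside, 36 mm from the hinge line, that rests on top of the tube when closed; moves with the strap; axes as seat_red when closed. The strap can be pinched across its 14 mm width (along x) near its coloured end, 72 mm from the hinge, from above at any angle. A post 14 x 10 mm stands under the hinge.
- tube_blue: Air tube (may be absent): white pipe 130 mm long, 36 mm diameter, with blue hexagonal caps 42 mm across flats, 18 mm long, on both ends (bare pipe 94 mm); 0.14 to 0.24 kg. Origin in the middle of the pipe axis, own x along the pipe, ends alike. On the bench it rests on a flat of its caps, axis 21 mm up.
- seat_blue (a point): Where the blue tube's origin belongs, 56 mm above the bench. x along the cradle (tube axis, either way), y towards the strap hinge, z up. Cradle: blue base 130 x 96 mm, top 42 mm below this; two V-notched boards 10 mm thick, 70 wide, at x = -30 and +30 mm, fingers fit between. Notch walls at 45 degrees end 3 mm below the axis, 22 mm to each side. Caps hang outside, 12 mm clear.
- strap_blue (a joint): Angle of the blue cradle's strap: steel bar 80 mm long from its hinge, 14 wide, 8 thick, blue end. 0 = closed, level, reaching to the cradle's -y, resting on the tube; 1.57 = upright; starts leaning outwards at 2.05 to 2.2; range -0.06 to 2.3. Hinge line along x through x = -26, y = +36, z = +22 mm from seat_blue. Stiff (0.06 N m): stays where left.
- strap_pad_blue (a point): Point on the blue strap's underside, 36 mm from the hinge line, that rests on top of the tube when closed; moves with the strap; axes as seat_blue when closed. The strap can be pinched across its 14 mm width (along x) near its coloured end, 72 mm from the hinge, from above at any angle. A post 14 x 10 mm stands under the hinge.
- tube_yellow: Air tube (may be absent): white pipe 130 mm long, 36 mm diameter, with yellow hexagonal caps 42 mm across flats, 18 mm long, on both ends (bare pipe 94 mm); 0.14 to 0.24 kg. Origin in the middle of the pipe axis, own x along the pipe, ends alike. On the bench it rests on a flat of its caps, axis 21 mm up.
- seat_yellow (a point): Where the yellow tube's origin belongs, 56 mm above the bench. x along the cradle (tube axis, either way), y towards the strap hinge, z up. Cradle: yellow base 130 x 96 mm, top 42 mm below this; two V-notched boards 10 mm thick, 70 wide, at x = -30 and +30 mm, fingers fit between. Notch walls at 45 degrees end 3 mm below the axis, 22 mm to each side. Caps hang outside, 12 mm clear.
- strap_yellow (a joint): Angle of the yellow cradle's strap: steel bar 80 mm long from its hinge, 14 wide, 8 thick, yellow end. 0 = closed, level, reaching to the cradle's -y, resting on the tube; 1.57 = upright; starts leaning outwards at 2.05 to 2.2; range -0.06 to 2.3. Hinge line along x through x = -26, y = +36, z = +22 mm from seat_yellow. Stiff (0.06 N m): stays where left.
- strap_pad_yellow (a point): Point on the yellow strap's underside, 36 mm from the hinge line, that rests on top of the tube when closed; moves with the strap; axes as seat_yellow when closed. The strap can be pinched across its 14 mm width (along x) near its coloured end, 72 mm from the hinge, from above at any angle. A post 14 x 10 mm stands under the hinge.
- valve (a joint): Angle of the air valve's red lever: 0 = shut (lever over the red mark), 0.785 = half open (45 degrees, green mark), 1.571 = fully open (black mark); grows counter-clockwise seen from above. Stiff (0.08 N m), stays where it is left.
- valve_axis (a point): Fixed point on the valve's vertical turning axis, at the lever's middle height, 68 mm above the bench. Its -x axis is the direction in which the lever points when shut. The valve stands on a grey 100 x 100 mm block 40 mm high with a round white dial 96 mm across, top 44 mm above the bench.
- valve_grip (a point): Point in the red lever, 70 mm from the axis, where to pinch it: lever bar 14 mm wide, 16 mm tall (60 to 76 mm above the bench), ending 90 mm from the axis. Turns with the lever; its own x axis is along the lever (-x outwards).
- start_button (a joint): Travel of the green start button: 0 = up, 0.008 m = fully down. Over-centre: it resists with about 6 N at first, past 4 mm it snaps down by itself and stays down. Nothing resets it.
- button_top (a point): Centre of the top face of the green start button (36 mm across), 58 mm above the bench when up; on a yellow box 110 x 90 mm, 40 mm high. Press straight down.
- blue_wheel: Bystander, leave alone: blue robot wheel 76 mm across, 26 mm high, lying flat. Origin on its underside.
- foam_wheel: Bystander, leave alone: black foam wheel with white hub, 72 mm across, 30 mm high, lying flat. Origin on its underside.
- tape_measure: Bystander, leave alone: black and red tape measure, 70 x 36 x 60 mm. Origin on its underside.
- battery: Bystander, leave alone: orange battery pack 135 x 45 x 26 mm. Origin on its underside.
- screwdriver: Bystander, leave alone: screwdriver, lying. Origin on its underside.
- pipe_elbow: Bystander, leave alone: bent white pipe fitting, 60 mm diameter, about 150 mm long, lying. Origin on its underside.
- drink_bottle: Bystander, leave alone: yellow drinking bottle 64 mm across, 170 mm tall, standing. Origin on its underside.
There are look-alikes about, which are no part of the job. What is shaped like the tube_yellow but black is not meant.

How it is judged:
By the outcome, as a careful person would: the job done as asked, in the order asked, and still so for the second after the job is handed in, with the robot touching nothing.
Of tube_red, tube_blue, tube_yellow only 2 to 3 are there at a start; the rules pass over those that are not, and their reading is None.
At some moment in a run one of tube_red, tube_blue, tube_yellow may be knocked a few centimetres aside while the robot is not near it.
Once in a run the grip may slacken for a moment while it holds something.
It also fails if it takes over 210 s, if anything falls off the work surface, if the arm or the gripper's body presses on something with over 40 N, if the wrist force passes 120 N, or if a joint passes its speed limit or range.

### The arm

A 7-joint arm with a two-finger parallel gripper is mounted at the origin on the work surface. World frame = base frame: x ahead of the robot, y to its left, z up, the work surface at z = 0. Lengths are in mm, angles in rad, forces in N, time in s.
With the tool pointing down it reaches from about 425 to 1025 mm from the base axis. Payload 3.6 kg.
Tool frame: the origin (TCP) lies midway between the tips of the shut fingers; the grasp point (between the pads) lies 19 mm behind it; z points along the fingers, y is the direction in which the jaws open and shut (so a half turn about z gives the same grasp; the last joint's range is limited). The gripper opens to 85 mm and grips with 20 to 120 N. Pads are 22 mm wide; open, the fingers measure 114 mm over their backs; the gripper's body (76 mm by 85 mm) begins 54 mm behind the grasp point. The pads swing forward as they close: fully open they stand 13 mm farther back than shut.
Start: joints at [-1.296, 0.591, 0.048, 1.609, -0.033, 0.943, -0.034], TCP at [261.356, 676.257, 231.302] pointing down, gripper open.
Joint ranges: [-2.69, 2.69], [-0.47, 2.24], [-1.27, 1.36], [0.19, 2.51], [-1.53, 4.68], [0.08, 2.07], [-3.09, 3.09]. Speed limits (rad/s): [2.57, 2.57, 3.14, 3.14, 3.14, 3.14, 3.14].

### API

Orientations are given as a unit quaternion [x, y, z, w].
In Python, from workcell import sensors, grab_frame, camera_model, robot, trace, mark_of gives the robot as it stands.
- The arm moves only by the shell command python3 -m inch 'ROWS' [FORCE]. ROWS is JSON, a list of rows, each a list of 3 entries, a list of its own where there are three numbers: the gripper's target within -1 to 1 (fully open at 1, half-way at 0, shut at -1), then the shift along the tool's x, y, z in mm, then the turn about the tool's z in degrees. In form: [[jaw, [x, y, z], yaw], ...]. A call has 1 to 8 rows; each row is the pose to reach, as a shift and turn from the pose commanded when the call began, along the tool's axes at that moment; what a row does not reach only later rows make up. A row lasts 1/8 s, in which the tool goes at most 62.5 mm and 10.7 degrees, less where a joint would pass 70% of its speed; a pose out of reach is approached as far as the arm can. A call with a gripper value outside its range is refused whole. The fingers move at their own pace and stop on an object; FORCE is the grip in N (left out, the last holds). Time passes only in rows, so rows that repeat a pose let the fingers close. It gives the time, the measured TCP pose, the force and the opening at its end, in the units of the state.
- sensors.observe(): the state, without advancing time (a new reading comes with each control period).
- grab_frame(name): name is "scene" or "top" or "wrist"; returns (picture, depth): 400x640x3 uint8, blue, green, red; 400x640 float32, mm along the optical axis (not along the pixel's ray), 0 where there is no reading.
- camera_model(name): a dict with "fx", "fy", "cx", "cy" (pixels), "R" (3x3) and "t" (3): a world point X has camera coordinates R X + t; the wrist camera has in their place "hand_eye" (4x4, takes a point from camera to tool coordinates, whose origin is the TCP and whose axes are the flange's). Camera axes: x right, y down, z forward; pixel columns grow to the right and rows downward; lengths in mm; the calibration is good to about 2 mm. A picture is of the moment at which its call begins: read the wrist's pose just before it. camera_model takes no time and is no camera call.
- robot.sign_off(): hands the job in, once; it reports no verdict.
Trained networks look in the newest picture that a camera, given by its name, has taken for a name from the list of things; names that differ only in an ending like _2 or _b are one class to them, and where a whole thing is asked for, a point or a joint stands for the part that bears it (a point fixed in the world has none). Each returns a list of dicts, best first, with "score" (0 to 1); they miss things now and then, are a little off and sometimes report something else, mostly with a low value. They report only what shows in the picture. A call takes as long as a camera call. They do not tell look-alikes from the thing itself.
- trace(query, camera): "region" (400x640 bool, what is visible of it).
- mark_of(query, camera): "point" ([x, y, z] in mm, in the coordinates of the camera as it stood for that picture, good to about 4 mm: a listed point, or the origin of a listed thing).
The state is a dict: "clock": time; "joint_pos": joint angles; "joint_vel": joint speeds; "joint_efforts": joint torques, N m; "tool_pos": TCP position; "tool_rot": TCP orientation; "wrist_force": force on the tool from outside, world axes, zero at the start; "wrist_torque": the same for the moment, N m; "gripper_width": finger opening in mm.
Only numpy, scipy, OpenCV 4.12 (cv2) and the standard library are available. Lean on these libraries where they do the work, as an engineer would, in place of code of your own. Each camera call takes 0.05 s, during which the arm holds its last target.

## Working session

There is one attempt and no reset: what is moved stays moved. The work goes in short steps, Python scripts to look and compute and a shell command to move; the robot and the scene stay as the last step left them, time stands still between calls to the robot, and variables do not carry over. Pictures are saved under pics/ and viewed, and the job is handed in when it is done.

```bash
ls; mkdir -p pics
python3 - <<'E'
from workcell import sensors, grab_frame, camera_model
import cv2
s=sensors.observe(); print({k:(v if not hasattr(v,'tolist') else v.tolist()) for k,v in s.items()})
for c in ['scene','top','wrist']:
    im,d=grab_frame(c); cv2.imwrite(f'pics/{c}0.png',im); print(c,camera_model(c))
E
```

```text
pics
{'clock': 0.0, 'joint_pos': [-1.2954914616301787, 0.5921211495303758, 0.04834108174571708, 1.609861763975244, -0.03331737733269622, 0.9426843466443671, -0.03370157205383333], 'joint_vel': [0.0005582144624161194, 0.00045660123844245545, 0.00017911983209114077, 0.0009604434986437815, -0.000481602211712988, -0.0008335546435773659, 0.00010337794931736686], 'joint_efforts': [-0.0003505440145090688, -54.86966013908386, 1.5461952611804008, -19.811856150627136, 0.009318848024122417, 0.009060569282155484, 3.915353374850383e-07], 'tool_pos': [261.07454068124787, 675.4579978470009, 230.12577669969386], 'tool_rot': [0.1833425773530328, 0.9830484284143999, -0.0011256471840043424, -0.00014014258102407832], 'wrist_force': [-0.5377222582536323, -0.8894522507399163, 0.02195051159657008], 'wrist_torque': [-0.007337915037844131, 0.018724878543042767, 0.03798353938032297], 'gripper_width': 85.73374693338356}
scene {'fx': 402.8213622613767, 'fy': 402.8213622613767, 'cx': 316.5945512661849, 'cy': 200.96663340201243, 'R': array([[-0.00201244,  0.99998865,  0.00431917],
       [ 0.61822299,  0.00463901
[... 202 characters left out ...]
56, 'cy': 206.3046578515489, 'R': array([[ 0.02144691, -0.9997584 ,  0.00481321],
       [-0.99193435, -0.02188014, -0.12484991],
       [ 0.12492506, -0.00209674, -0.99216396]]), 't': array([ -35.55620096,  463.98264672, 1342.94243591])}
wrist {'fx': 307.6664774598018, 'fy': 307.6664774598018, 'cx': 314.3449197117112, 'cy': 192.87236307436302, 'hand_eye': array([[-5.92657814e-04, -9.64282916e-01, -2.64873756e-01,
         6.64651831e+01],
       [ 9.99999782e-01, -6.48426620e-04,  1.23111582e-04,
         1.43093598e-01],
       [-2.90465589e-04, -2.64873625e-01,  9.64283090e-01,
        -1.41922479e+02],
       [ 0.00000000e+00,  0.00000000e+00,  0.00000000e+00,
         1.00000000e+00]])}
```

View pics/scene0.png

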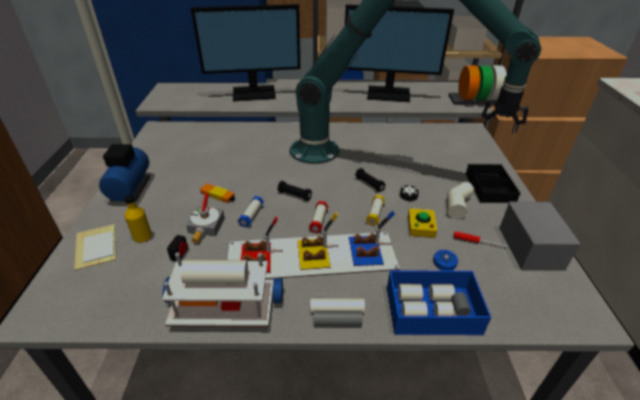

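View pics/top0.png

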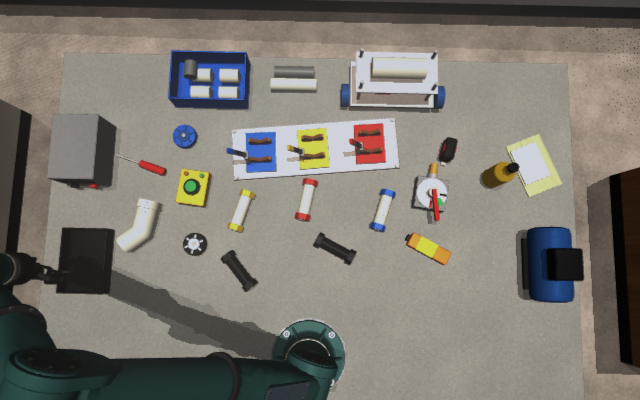

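View pics/wrist0.png

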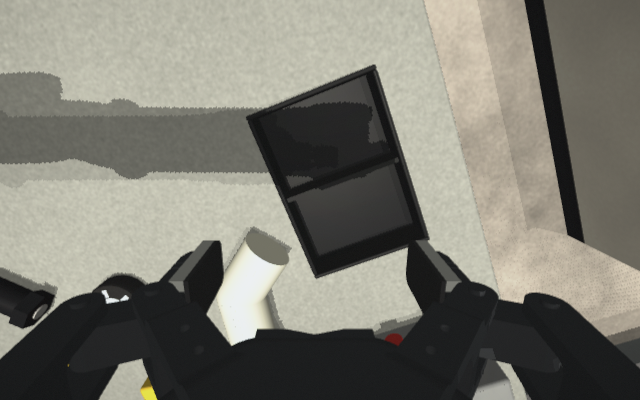

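The top picture shows three tubes: yellow at (241,210), red at (306,200) and blue at (382,210). Two black look-alikes lie at (238,270) and (334,248), and there are bare white pipes in the trolley and box. The cradles are blue (260,152), yellow (313,148) and red (369,143). The valve is at (432,195) and the button at (191,187).

```bash
cat > h.py <<'E'
import numpy as np, cv2
from scipy.spatial.transform import Rotation as Ro
from workcell import sensors, grab_frame, camera_model, trace, mark_of
def cam_pose(c, s=None):
    m=camera_model(c)
    if 'R' in m:
        return m, m['R'].T, -m['R'].T@m['t']
    s=s or sensors.observe()
    R=Ro.from_quat(s['tool_rot']).as_matrix(); H=m['hand_eye']
    return m, R@H[:3,:3], R@H[:3,3]+np.array(s['tool_pos'])
def snap(c):
    P=cam_pose(c); im,d=grab_frame(c); return im,d,P
def cloud(d,P):
    m,Rw,tw=P; v,u=np.mgrid[:d.shape[0],:d.shape[1]]
    X=np.stack([(u-m['cx'])*d/m['fx'],(v-m['cy'])*d/m['fy'],d],-1)
    W=X@Rw.T+tw; W[d<=0]=np.nan; return W
def proj(p,P):
    m,Rw,tw=P; c=Rw.T@(np.array(p)-tw); return np.array([m['fx']*c[0]/c[2]+m['cx'],m['fy']*c[1]/c[2]+m['cy']])
def w(p,P): return P[1]@np.array(p)+P[2]
E
python3 - <<'E'
from h import *
np.set_printoptions(precision=1,suppress=True)
im,d,P=snap('top'); W=cloud(d,P)
for n in ['tube_red','tube_blue','tube_yellow','seat_red','seat_blue','seat_yellow','strap_pad_red','strap_pad_blue','strap_pad_yellow','valve_axis','valve_grip','button_top']:
    r=mark_of(n,'top'); print(n,[(round(x['score'],2),w(x['point'],P)) for x in r[:3]])
for n in ['tube_red','tube_blue','tube_yellow']:
    r=trace(n,'top')
    for x in r[:2]:
        g=x['region']; p=W[g]; p=p[(p[:,2]>20)&(p[:,2]<55)]
        c=p[:,:2].mean(0); _,s,vt=np.linalg.svd(p[:,:2]-c,full_matrices=False)
        t=(p[:,:2]-c)@vt[0]; o=(p[:,:2]-c)@vt[1]
        print(n,round(x['score'],2),g.sum(),c,'mid',c+vt[0]*(t.max()+t.min())/2,'ang',np.degrees(np.arctan2(vt[0,1],vt[0,0])),np.ptp(t),np.ptp(o),p[:,2].max())
cv2.imwrite('pics/topcrop.png',cv2.resize(im[110:290,160:480],None,fx=2.5,fy=2.5,interpolation=cv2.INTER_CUBIC))
E
```

```text
tube_red [(0.76, array([489.9,  17.8,  23.8])), (0.16, array([612.3, 222.1, 112.6]))]
tube_blue [(0.55, array([ 460.3, -229.5,   18.5])), (0.19, array([ 512.9, -376.4,   69.2]))]
tube_yellow [(0.94, array([332.5, -77.7,  22.9])), (0.72, array([257.3, 220.8,  21. ])), (0.68, array([449.3, 224.2,  24. ]))]
seat_red [(0.57, array([ 676.5, -181.3,   60.9]))]
seat_blue [(0.61, array([639.5, 171.7,  54.9]))]
seat_yellow [(0.95, array([657.8,  -4.6,  55.8])), (0.36, array([486.2,  19.5,  22.6]))]
strap_pad_red [(0.38, array([ 647.5, -135.5,  112.7]))]
strap_pad_blue [(0.48, array([614. , 219.5, 112.2]))]
strap_pad_yellow [(0.68, array([626.9,  46.3, 109.4]))]
valve_axis [(0.81, array([ 515.3, -374.3,   70.4])), (0.74, array([691.7, 417.1,   3.4]))]
valve_grip [(0.72, array([ 447.7, -385.8,   69.1]))]
button_top [(0.7, array([521.2, 378.6,  58.8]))]
tube_red 0.93 521 [486.5  16.2] mid [486.4  16.3] ang 167.97361043351415 131.17453533346446 46.467890231101805 48.820118750696565Traceback (most recent call last):
  File "<stdin>", line 11, in <module>
IndexError: index 1 is out of bounds for axis 0 with size 1
```

Run:
```python
from h import *
np.set_printoptions(precision=1,suppress=True)
im,d,P=snap('top'); W=cloud(d,P)
cv2.imwrite('pics/topcrop.png',cv2.resize(im[110:290,160:480],None,fx=2.5,fy=2.5,interpolation=cv2.INTER_CUBIC))
def fit(n,c0):
    D=np.hypot(W[...,0]-c0[0],W[...,1]-c0[1]); g=(D<78)&(W[...,2]>14)&(W[...,2]<60)
    p=W[g][:,:2]; (c,sz,a)=cv2.minAreaRect(p.astype(np.float32)); 
    m=p.mean(0); _,s,vt=np.linalg.svd(p-m,full_matrices=False)
    print(n,g.sum(),'mean',m,'rect',np.round(c,1),np.round(sz,1),'pca ang',np.degrees(np.arctan2(vt[0,1],vt[0,0]))%180, 'h',np.nanpercentile(W[g][:,2],95))
fit('red',(488,17)); fit('blue',(460,-229)); fit('yellow',(449,224))
hsv=cv2.cvtColor(im,cv2.COLOR_BGR2HSV)
for n,c0,lo,hi in [('red',(676,-181),(0,150,100),(8,255,255)),('blue',(640,172),(105,120,80),(125,255,255)),('yellow',(658,-5),(22,150,120),(32,255,255))]:
    D=np.hypot(W[...,0]-c0[0],W[...,1]-c0[1])
    k=(cv2.inRange(hsv,lo,hi)>0)&(D<90)&(W[...,2]>6)&(W[...,2]<24)
    p=W[k]; q=(p[:,:2]).astype(np.float32); r=cv2.minAreaRect(q)
    print(n,k.sum(),np.round(r[0],1),np.round(r[1],1),r[2],'z',np.median(p[:,2]))
    b=(D<75)&(W[...,2]>30)&(W[...,2]<65); q=W[b][:,:2].astype(np.float32); r=cv2.minAreaRect(q); print(' boards',b.sum(),np.round(r[0],1),np.round(r[1],1),r[2])
```

```text
red 516 mean [485.4  16. ] rect [486.5  16.6] [ 47.6 132.9] pca ang 169.00946603809365 h 43.988753531019256
blue 528 mean [ 457.3 -225. ] rect [ 456.8 -226.3] [ 48.2 131.5] pca ang 163.28638066526966 h 43.97931251703959
yellow 522 mean [446.8 219.9] rect [447.7 222.3] [ 47.8 132.5] pca ang 162.2408534280633 h 44.17511458131096
red 763 [ 677.1 -183.2] [128.6  94.1] 4.560256481170654 z 14.579692269676116
 boards 195 [ 676.8 -178.9] [71.7 81.3] 4.715603351593018
blue 839 [641.6 169.1] [130.   93.4] 4.5152435302734375 z 14.46856136083511
 boards 186 [641.2 173.2] [71.6 78.2] 3.7292850017547607
yellow 735 [656.8  -0.1] [126.7  91. ] 6.410944938659668 z 14.39722086244251
 boards 184 [656.3   3.6] [73.1 77.1] 4.340339660644531
```

View pics/topcrop.png

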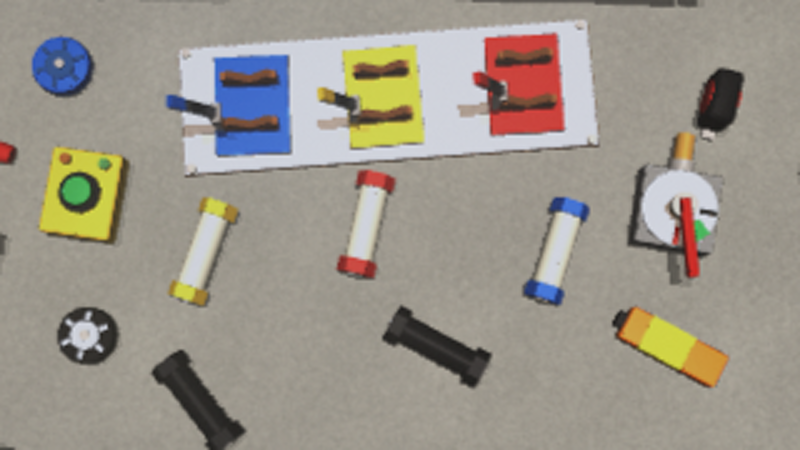

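The choices hold: all three tubes are coloured and the two black ones are ignored. Next I'll write a helper that works out tool-axis shifts. I'll start with the yellow tube.

```bash
cat >> h.py <<'E'
np.set_printoptions(precision=1,suppress=True)
def jaw_ang(s): 
    R=Ro.from_quat(s['tool_rot']).as_matrix(); return np.degrees(np.arctan2(R[1,1],R[0,1]))
def to(p,jaw=None):
    s=sensors.observe(); R=Ro.from_quat(s['tool_rot']).as_matrix()
    d=R.T@(np.array(p,float)-np.array(s['tool_pos']))
    yaw=0
    if jaw is not None:
        yaw=-(((jaw-jaw_ang(s))+90)%180-90)
    print('to',np.array(p),'-> shift',d,'yaw',round(yaw,1),'| at',np.array(s['tool_pos']),'jaw',round(jaw_ang(s),1),'w',round(s['gripper_width'],1),'t',round(s['clock'],2),'F',np.array(s['wrist_force']))
E
python3 - <<'E'
from h import *
to((448,222,180),72.2)
E
```

```text
to [448 222 180] -> shift [-337.9 -356.4   51.3] yaw -3.3 | at [261.3 676.3 231.3] jaw 68.9 w 85.4 t 0.9 F [0.5 1.  0.3]
```

```bash
python3 -m inch '[[1,[-43,-45,0],0],[1,[-86,-90,0],0],[1,[-129,-135,0],0],[1,[-172,-180,10],-1],[1,[-215,-225,20],-2],[1,[-258,-270,30],-3],[1,[-300,-315,40],-3],[1,[-320,-335,50],-3]]'
python3 - <<'E'
from h import *
to((448,222,180),72.2)
im,d,P=snap('wrist'); cv2.imwrite('pics/w1.png',im)
r=mark_of('tube_yellow','wrist'); print([(round(x['score'],2),w(x['point'],P)) for x in r])
E
```

```text
clock: 1.9
tool_pos: [440.4, 244.4, 181.4]
tool_rot: [0.16, 0.987, -0.001, 0.0]
wrist_force: [0.4, 1.0, -0.2]
gripper_width: 85.3
to [448 222 180] -> shift [-14.3 -18.8   1.4] yaw -0.6 | at [440.4 244.4 181.4] jaw 71.6 w 85.3 t 1.9 F [ 0.4  1.  -0.2]
[(0.66, array([449.5, 222. ,  21.1]))]
```

View pics/w1.png

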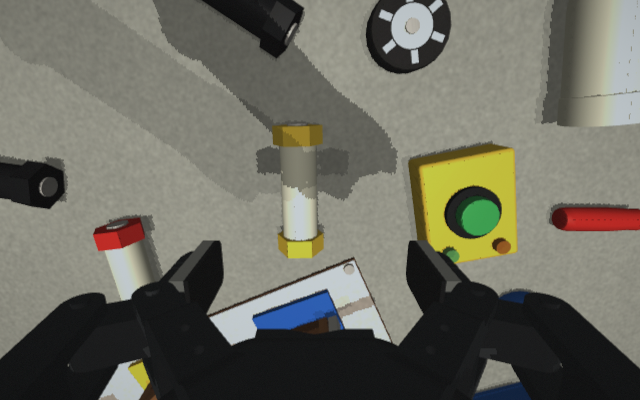

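The wrist view shows the yellow-capped tube upright at about (300,190). Its axis runs along tool x, and it matches the choice made. I'll fit it from depth.

```bash
cat >> h.py <<'E'
def fit_tube(cam,c0,zlo=14,zhi=60,rad=78):
    im,d,P=snap(cam); W=cloud(d,P)
    D=np.hypot(W[...,0]-c0[0],W[...,1]-c0[1]); g=(D<rad)&(W[...,2]>zlo)&(W[...,2]<zhi)
    lab=cv2.connectedComponentsWithStats(g.astype(np.uint8))
    i=1+np.argmax(lab[2][1:,4]); g=lab[1]==i
    p=W[g]; q=p[:,:2].astype(np.float32); c,sz,a=cv2.minAreaRect(q)
    # axis from top ridge points
    m=q.mean(0); vt=np.linalg.svd(q-m,full_matrices=False)[2]
    print(cam,g.sum(),'rect',np.round(c,1),np.round(sz,1),round(a,1),'pca',np.round(np.degrees(np.arctan2(vt[0,1],vt[0,0]))%180,1),'top',np.round(np.percentile(p[:,2],97),1))
E
python3 - <<'E'
from h import *
fit_tube('wrist',(449,222)); to((449,222,2),72)
E
```

```text
wrist 5217 rect [447.4 225.2] [ 48.3 132.2] 72.4 pca 162.5 top 41.9
to [449 222   2] -> shift [-16.7 -20.3 179.2] yaw -0.4 | at [439.6 246.6 181.2] jaw 71.6 w 85.4 t 2.05 F [-0.6  0.5  0.1]
```

```bash
python3 -m inch '[[1,[-15,-19,0],-0.5],[1,[-15,-19,50],-0.5],[1,[-15,-19,90],-0.5],[1,[-15,-19,130],-0.5],[1,[-15,-19,160],-0.5],[1,[-15,-19,178],-0.5],[1,[-15,-19,178],-0.5]]'
python3 - <<'E'
from h import *
to((448,223,2),72.3)
im,d,P=snap('wrist'); cv2.imwrite('pics/w2.png',im)
E
```

```text
clock: 2.92
tool_pos: [446.7, 227.8, 2.4]
tool_rot: [0.152, 0.988, 0.0, -0.001]
wrist_force: [-0.1, 0.4, 0.7]
gripper_width: 85.7
to [448 223   2] -> shift [-2.7 -4.2  0.4] yaw 0.2 | at [446.7 227.8   2.4] jaw 72.5 w 85.7 t 2.92 F [-0.1  0.4  0.7]
```

View pics/w2.png

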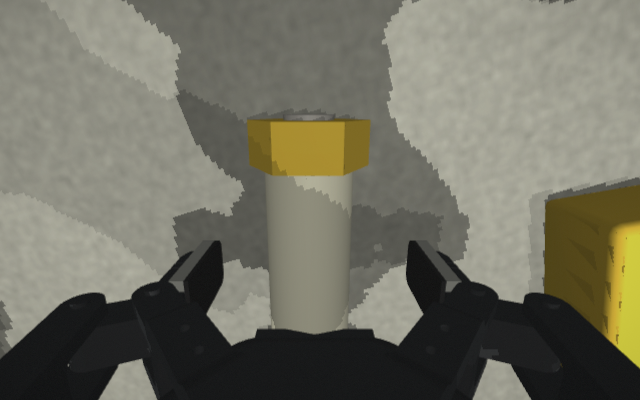

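```bash
python3 -m inch '[[1,[-2,-2,0],0],[0,[-2,-2,0],0],[-1,[-2,-2,0],0],[-1,[-2,-2,0],0],[-1,[-2,-2,0],0],[-1,[-2,-2,0],0]]' 60; python3 -m inch '[[-1,[0,0,0],0],[-1,[0,0,-30],0],[-1,[0,0,-80],0],[-1,[0,0,-120],0],[-1,[0,0,-140],0],[-1,[0,0,-140],0]]'
python3 - <<'E'
from h import *
to((641,171,150),95)
im,d,P=snap('wrist'); cv2.imwrite('pics/w3.png',im)
E
```

```text
clock: 3.72
tool_pos: [449.2, 223.5, 4.0]
tool_rot: [0.153, 0.988, 0.0, 0.0]
wrist_force: [-0.5, 0.2, 7.2]
gripper_width: 34.5
clock: 4.47
tool_pos: [449.3, 223.5, 144.5]
tool_rot: [0.153, 0.988, 0.001, 0.001]
wrist_force: [0.6, -0.5, -2.0]
gripper_width: 34.4
to [641 171 150] -> shift [-198.6    8.1   -5. ] yaw -22.6 | at [449.3 223.5 144.5] jaw 72.4 w 34.4 t 4.47 F [ 0.6 -0.5 -2. ]
```

View pics/w3.png

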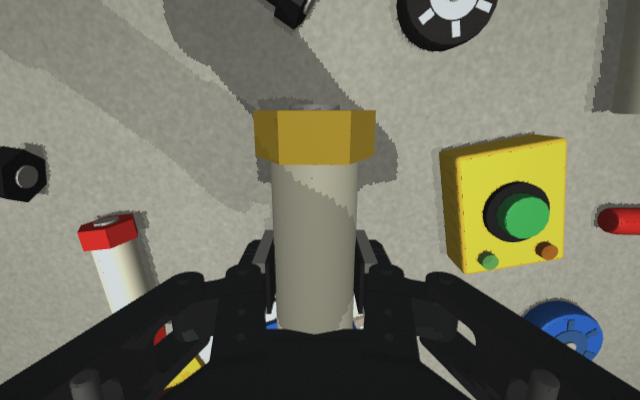

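```bash
cat >> h.py <<'E'
def held(lo,hi):
    s=sensors.observe(); im,d,P=snap('wrist'); m=camera_model('wrist'); H=m['hand_eye']
    v,u=np.mgrid[:400,:640]
    X=np.stack([(u-m['cx'])*d/m['fx'],(v-m['cy'])*d/m['fy'],d],-1)@H[:3,:3].T+H[:3,3]
    k=(cv2.inRange(cv2.cvtColor(im,cv2.COLOR_BGR2HSV),lo,hi)>0)&(d>0)&(abs(X[...,1])<35)&(X[...,2]>-60)&(X[...,2]<30)&(X[...,0]>20)&(X[...,0]<110)
    p=X[k]; print('cap tool coords n',k.sum(),'lo',np.percentile(p,1,axis=0),'hi',np.percentile(p,99,axis=0),'-> tube centre x',np.percentile(p[:,0],[1])-47,np.percentile(p[:,0],99)-65)
    for a in (49,55,61):
        q=p[abs(p[:,0]-a)<3]
        if len(q): print('  x',a,'y',np.percentile(q[:,1],1),np.percentile(q[:,1],99),'ztop',np.percentile(q[:,2],3))
E
python3 - <<'E'
from h import *
held((18,100,60),(35,255,255))
to((735,-3,200),95)
E
```

```text
cap tool coords n 6338 lo [ 47.4 -23.4 -38.6] hi [ 65.9  23.5 -16.9] -> tube centre x [0.4] 0.9305910996153273
  x 49 y -23.402668601133485 23.407821869299088 ztop -38.21832817125816
  x 55 y -23.2318927759911 23.572739428772362 ztop -38.33836283871858
  x 61 y -23.389429837620728 23.32981176625994 ztop -38.34775608954569
to [735  -3 200] -> shift [-341.9 -128.4  -57.5] yaw -22.6 | at [448.  222.8 142.7] jaw 72.4 w 34.2 t 4.58 F [-0.5  0.2 -2.5]
```

```bash
python3 -m inch '[[-1,[0,0,-57],0],[-1,[-45,-17,-57],0],[-1,[-95,-36,-57],-4],[-1,[-145,-55,-57],-8],[-1,[-195,-74,-57],-12],[-1,[-245,-92,-57],-16],[-1,[-295,-110,-57],-20],[-1,[-335,-128,-57],-22.5]]' ; python3 -m inch '[[-1,[-4,0,0],0],[-1,[-4,0,0],0]]'
python3 - <<'E'
from h import *
to((735,-3,200),95)
im,d,P=snap('wrist'); cv2.imwrite('pics/w4.png',im); np.savez('w4.npz',im=im,d=d,R=P[1],t=P[2])
for n in ['seat_yellow','strap_pad_yellow','seat_red','seat_blue']:
    r=mark_of(n,'wrist'); print(n,[(round(x['score'],2),w(x['point'],P)) for x in r[:3]])
E
```

```text
clock: 5.58
tool_pos: [729.6, -2.0, 197.1]
tool_rot: [-0.043, 0.999, 0.0, -0.002]
wrist_force: [-0.0, 0.8, -2.2]
gripper_width: 34.1
clock: 5.82
tool_pos: [731.9, 0.7, 197.6]
tool_rot: [-0.042, 0.999, 0.001, -0.002]
wrist_force: [-1.5, 0.3, -2.2]
gripper_width: 34.4
to [735  -3 200] -> shift [-2.8 -4.  -2.4] yaw -0.1 | at [731.9   0.7 197.6] jaw 94.9 w 34.4 t 5.83 F [-1.5  0.3 -2.2]
seat_yellow [(0.59, array([652.6,   2.9,  56.3]))]
strap_pad_yellow [(0.61, array([625.4,  49.3, 110.3]))]
seat_red [(0.56, array([ 677.1, -180.1,   51.9]))]
seat_blue [(0.77, array([646. , 173.6,  57.2]))]
```

View pics/w4.png

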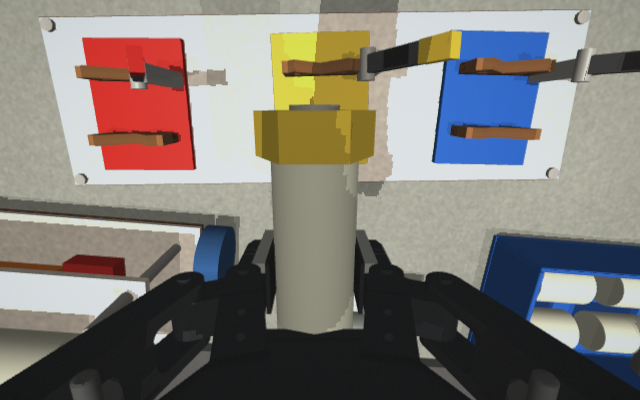

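The tube is held. The red cradle is at (135,105), yellow at (320,70) and blue at (495,95), with straps leaning to image right (+y). I'll fit the bases and boards from depth.

Run:
```python
from h import *
z=np.load('w4.npz'); m=camera_model('wrist'); P=(m,z['R'],z['t']); W=cloud(z['d'],P); im=z['im']
hsv=cv2.cvtColor(im,cv2.COLOR_BGR2HSV)
v,u=np.mgrid[:400,:640]
for n,lo,hi,(a,b) in [('red',(0,150,60),(8,255,255),(70,210)),('blue',(105,120,60),(125,255,255),(425,560)),('yellow',(18,100,60),(35,255,255),(265,375))]:
    k=(cv2.inRange(hsv,lo,hi)>0)&(u>a)&(u<b)&(v<190)&(W[...,2]>5)&(W[...,2]<22)
    r=cv2.minAreaRect(W[k][:,:2].astype(np.float32)); print(n,k.sum(),np.round(r[0],1),np.round(r[1],1),round(r[2],1),'z',np.median(W[k][:,2]))
    br=(cv2.inRange(hsv,(5,60,30),(17,220,200))>0)&(u>a)&(u<b)&(v<190)&(W[...,2]>32)&(W[...,2]<60)
    lab=cv2.connectedComponentsWithStats(br.astype(np.uint8))
    for i in range(1,lab[0]):
        if lab[2][i,4]>80:
            q=W[lab[1]==i]; q=q[:,:]; r=cv2.minAreaRect(q[:,:2].astype(np.float32)); print('   board',lab[2][i,4],np.round(r[0],1),np.round(r[1],1),round(r[2],1),'z',np.percentile(q[:,2],[2,98]))
```

```text
red 9472 [ 678.8 -181.7] [128.7  97.3] 4.3 z 13.209480340024868
   board 586 [ 649.8 -202.3] [10.1 34.9] 4.8 z [32.4 53.4]
   board 494 [ 709.4 -197.2] [10.1 35.2] 4.6 z [32.5 54. ]
   board 387 [ 706.4 -160.7] [10.1 33.4] 4.4 z [32.7 53.6]
blue 9918 [642.5 171.3] [129.1  97. ] 3.6 z 13.22223990509903
   board 446 [613.8 150.7] [ 9.6 33.9] 3.7 z [32.9 53.9]
   board 583 [611.4 188.5] [ 9.7 35.4] 3.4 z [32.6 53.7]
   board 358 [673.2 154.1] [ 9.9 33. ] 4.1 z [32.8 54. ]
   board 469 [670.9 192.1] [10.  34.1] 3.3 z [32.8 53.6]
yellow 5650 [657.6   1.3] [129.5  95.8] 6.4 z 13.230465405447745
   board 456 [626.  16.] [ 9.5 33.6] 6.4 z [32.5 53.9]
   board 445 [630.1 -20. ] [ 9.3 33.3] 6.4 z [32.5 53.5]
```

Run:
```python
from h import *
to((658,0.7,60),96.4)
```

```text
to [658.    0.7  60. ] -> shift [ 74.    5.4 140.2] yaw -1.4 | at [732.3   1.7 200.1] jaw 95.0 w 34.4 t 6.08 F [-0.6 -0.2 -2. ]
```

```bash
python3 -m inch '[[-1,[50,4,0],-1.4],[-1,[74,5,0],-1.4],[-1,[74,5,50],-1.4],[-1,[74,5,90],-1.4],[-1,[74,5,125],-1.4],[-1,[74,5,139],-1.4],[-1,[74,5,139],-1.4]]'
python3 - <<'E'
from h import *
for i in range(4): to((658,0.7,40),96.4); im,d,P=snap('wrist')
cv2.imwrite('pics/w5.png',im)
held((18,100,60),(35,255,255))
im,d,P=snap('top');cv2.imwrite('pics/t5.png',cv2.resize(im[90:240,220:420],None,fx=4,fy=4))
E
```

```text
clock: 6.95
tool_pos: [658.7, -0.8, 61.0]
tool_rot: [-0.055, 0.998, 0.0, -0.001]
wrist_force: [0.3, -0.0, -1.4]
gripper_width: 34.4
to [658.    0.7  40. ] -> shift [ 0.5  1.6 21. ] yaw -0.1 | at [658.7  -0.8  61. ] jaw 96.3 w 34.4 t 6.95 F [ 0.3 -0.  -1.4]
to [658.    0.7  40. ] -> shift [ 1.5  1.8 22.1] yaw -0.1 | at [659.7  -0.9  62.1] jaw 96.3 w 34.4 t 7.0 F [ 1.  -0.1 -1.9]
to [658.    0.7  40. ] -> shift [ 2.2  2.  22.8] yaw -0.1 | at [660.3  -1.   62.8] jaw 96.3 w 34.2 t 7.05 F [-0.7  1.1 -2. ]
to [658.    0.7  40. ] -> shift [ 2.4  2.  23.1] yaw -0.1 | at [660.5  -1.1  63.1] jaw 96.3 w 34.3 t 7.1 F [-0.2  0.  -2.6]
cap tool coords n 6380 lo [ 47.  -23.7 -38.5] hi [ 65.9  23.3 -16.5] -> tube centre x [-0.] 0.9131943854746822
  x 49 y -23.61594177832444 23.0959884858444 ztop -38.138716358827054
  x 55 y -23.36231940551137 23.352418424799833 ztop -38.22208703645203
  x 61 y -23.499266854676897 23.381116669042306 ztop -38.21604276800522
```

View pics/w5.png

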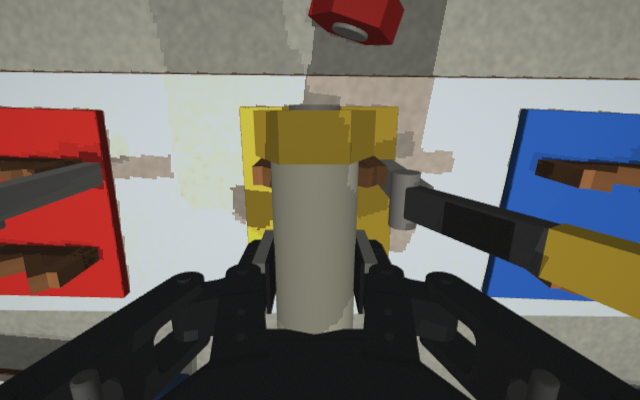

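View pics/t5.png

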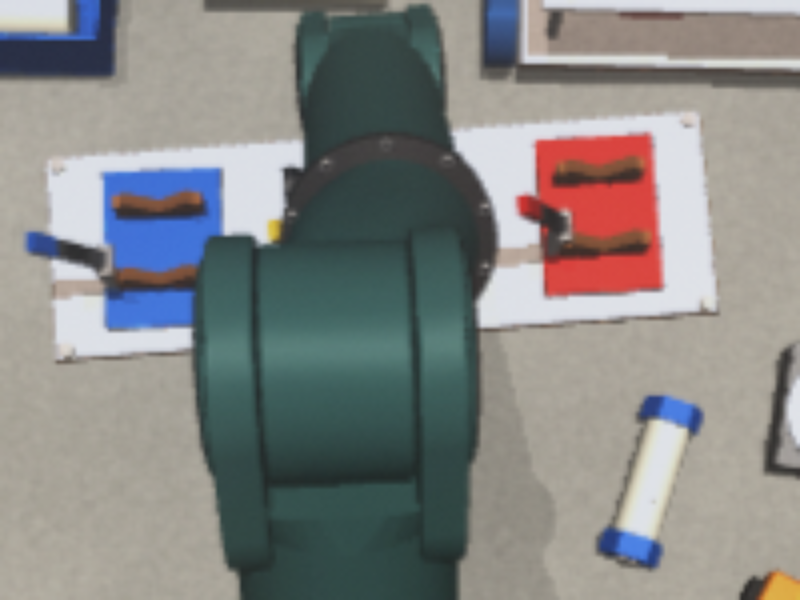

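The tube is lined up over the yellow V-boards, with the boards at (262,172) and (372,172) on either side of the pipe. Lowering it.

```bash
python3 -m inch '[[-1,[2,1.5,0],0],[-1,[2,1.5,10],0],[-1,[2,1.5,18],0],[-1,[2,1.5,22],0],[-1,[2,1.5,23],0],[-1,[2,1.5,23],0],[-1,[2,1.5,23],0],[-1,[2,1.5,23],0]]'
python3 - <<'E'
from h import *
to((658,0.7,38.8),96.4)
held((18,100,60),(35,255,255))
E
```

```text
clock: 8.25
tool_pos: [656.3, 1.0, 38.9]
tool_rot: [-0.055, 0.998, 0.0, -0.001]
wrist_force: [-2.7, 0.8, 5.0]
gripper_width: 34.0
to [658.    0.7  38.8] -> shift [-1.6 -0.5  0.1] yaw -0.1 | at [656.3   1.   38.9] jaw 96.3 w 34.0 t 8.25 F [-2.7  0.8  5. ]
cap tool coords n 7237 lo [ 34.  -34.4 -38.4] hi [65.9 34.4 26.6] -> tube centre x [-13.] 0.9063087920340394
  x 49 y -34.36490234744726 34.3166660526132 ztop -38.14891867146244
  x 55 y -33.90455894995918 34.0751897521628 ztop -38.16087303790242
  x 61 y -33.77779646348878 33.83825517721458 ztop -38.19029077237309
```

```bash
python3 -m inch '[[0,[0,0,0],0],[0.2,[0,0,0],0],[0.3,[0,0,0],0],[0.3,[0,0,-20],0],[0.3,[0,0,-60],0],[0.3,[0,0,-110],0],[0.3,[0,0,-140],0],[0.3,[0,0,-140],0]]'
python3 - <<'E'
from h import *
to((735,0,180),96.4)
E
```

```text
clock: 9.3
tool_pos: [659.4, 0.0, 182.9]
tool_rot: [-0.055, 0.999, -0.0, 0.004]
wrist_force: [-0.6, 0.3, -0.5]
gripper_width: 55.7
to [735   0 180] -> shift [-75.1  -8.2   3.5] yaw -0.1 | at [659.4   0.  182.9] jaw 96.3 w 55.7 t 9.3 F [-0.6  0.3 -0.5]
```

```bash
cat >> h.py <<'E'
SEAT={'yellow':((657.3,0.8),6.4),'red':((677.9,-182),4.5),'blue':((642.1,170.6),3.5)}
def cr(col,x,y,z):
    c,a=SEAT[col]; a=np.radians(a); return np.array([c[0]+x*np.cos(a)-y*np.sin(a),c[1]+x*np.sin(a)+y*np.cos(a),56+z])
def incr(col):
    c,a=SEAT[col]; a=np.radians(a); s=sensors.observe(); p=np.array(s['tool_pos']); d=p[:2]-c
    print('TCP in cradle',round(d[0]*np.cos(a)+d[1]*np.sin(a),1),round(-d[0]*np.sin(a)+d[1]*np.cos(a),1),round(p[2]-56,1),'F',np.array(s['wrist_force']),'t',round(s['clock'],2))
E
python3 - <<'E'
from h import *
incr('yellow'); to(cr('yellow',-26,110,62),96.4)
E
```

```text
TCP in cradle 2.0 -1.0 126.9 F [-0.6  0.3 -0.5] t 9.3
to [619.2 107.2 118. ] -> shift [ 28.8 111.   64.6] yaw -0.1 | at [659.4   0.  182.9] jaw 96.3 w 55.7 t 9.3 F [-0.6  0.3 -0.5]
```

```bash
python3 -m inch '[[-1,[15,50,0],0],[-1,[29,100,0],0],[-1,[29,111,0],0],[-1,[29,111,0],0],[-1,[29,111,40],0],[-1,[29,111,64],0],[-1,[29,111,64],0]]'
python3 - <<'E'
from h import *
im,d,P=snap('wrist'); cv2.imwrite('pics/w6.png',im); incr('yellow')
im,d,P=snap('top');cv2.imwrite('pics/t6.png',cv2.resize(im[90:240,220:420],None,fx=4,fy=4))
im,d,P=snap('scene');cv2.imwrite('pics/s6.png',cv2.resize(im[180:290,200:420],None,fx=3.6,fy=3.6))
E
```

```text
clock: 10.18
tool_pos: [614.8, 104.1, 112.2]
tool_rot: [-0.053, 0.999, -0.001, -0.002]
wrist_force: [0.7, -0.2, 0.5]
gripper_width: 0.1
TCP in cradle -29.4 108.0 57.6 F [-0.   0.7 -0.4] t 10.22
```

View pics/w6.png

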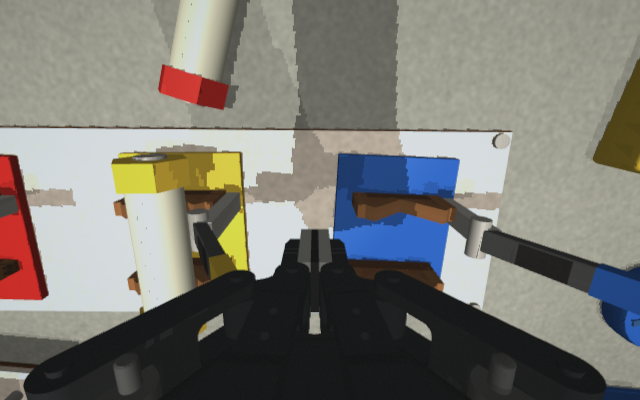

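View pics/s6.png

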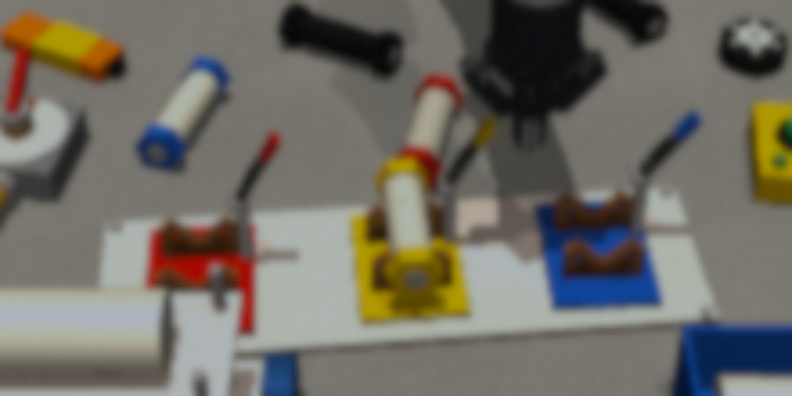

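The yellow tube lies in both notches. The strap is still open at (220,240) in the wrist view, and the closed fingers are outside it. I'll push it over.

```bash
python3 -m inch '[[-1,[-3,-15,0],0],[-1,[-3,-30,0],0],[-1,[-3,-45,0],0],[-1,[-3,-60,0],0],[-1,[-3,-75,0],0],[-1,[-3,-90,0],0],[-1,[-3,-105,0],0],[-1,[-3,-120,0],0]]'
python3 - <<'E'
from h import *
im,d,P=snap('wrist'); cv2.imwrite('pics/w7.png',im); incr('yellow')
E
```

```text
clock: 11.32
tool_pos: [631.7, -13.2, 113.8]
tool_rot: [-0.054, 0.999, -0.0, -0.001]
wrist_force: [-0.4, 0.7, 0.1]
gripper_width: -0.1
TCP in cradle -27.1 -14.4 57.9 F [-0.  -1.4 -0.1] t 11.38
```

View pics/w7.png

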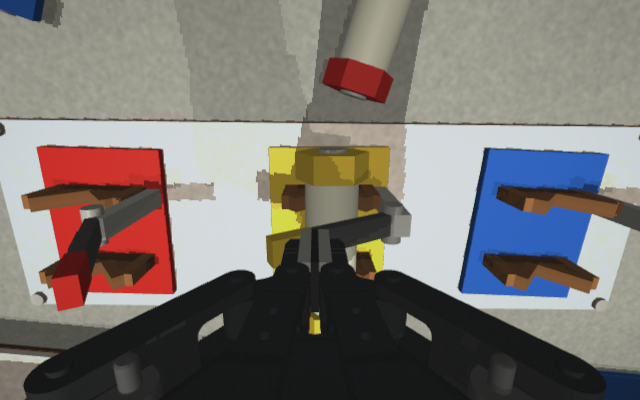

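The strap leans over the tube, with the hinge at (395,215) and the yellow end at (285,245) under the fingertips. I'll press it down.

```bash
python3 -m inch '[[-1,[0,3,8],0],[-1,[0,3,16],0],[-1,[0,3,22],0],[-1,[0,3,27],0],[-1,[0,3,30],0],[-1,[0,3,32],0],[-1,[0,3,33],0]]'
python3 - <<'E'
from h import *
im,d,P=snap('wrist'); cv2.imwrite('pics/w8.png',im); incr('yellow')
E
```

```text
clock: 12.25
tool_pos: [631.6, -8.9, 81.8]
tool_rot: [-0.055, 0.999, -0.0, -0.0]
wrist_force: [-1.9, -0.3, 8.2]
gripper_width: 0.4
TCP in cradle -26.7 -6.7 25.9 F [-1.3 -1.   3.6] t 12.3
```

View pics/w8.png

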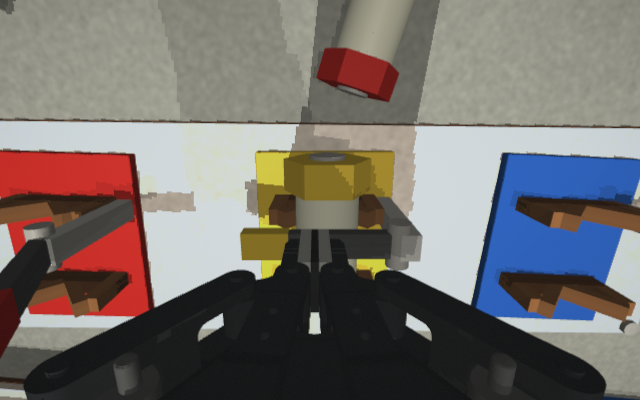

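The strap is level on the tube. I'll give it one more small press, then lift away to the red tube.

```bash
python3 -m inch '[[-1,[0,0,2],0],[-1,[0,0,2],0],[-1,[0,0,2],0]]'; python3 -m inch '[[-1,[0,0,-40],0],[0,[0,0,-90],0],[1,[25,0,-100],0],[1,[75,0,-100],5],[1,[120,0,-100],14],[1,[130,0,-100],15],[1,[130,0,-100],15]]'
python3 - <<'E'
from h import *
im,d,P=snap('wrist'); cv2.imwrite('pics/w9.png',im)
r=mark_of('tube_red','wrist'); print([(round(x['score'],2),w(x['point'],P)) for x in r])
fit_tube('wrist',(486,17)); to((486,17,2),79)
E
```

```text
clock: 12.68
tool_pos: [631.6, -8.9, 81.6]
tool_rot: [-0.055, 0.999, -0.0, -0.0]
wrist_force: [-3.8, -0.1, 14.2]
gripper_width: 0.3
clock: 13.55
tool_pos: [502.7, -22.7, 179.6]
tool_rot: [0.076, 0.997, 0.0, 0.001]
wrist_force: [0.4, -0.4, 0.1]
gripper_width: 85.5
[(0.86, array([489. ,  17.7,  24.2]))]
wrist 5736 rect [486.8  19.2] [ 48.5 132. ] 78.9 pca 169.0 top 42.0
to [486  17   2] -> shift [ 24.9  36.1 177.6] yaw 2.3 | at [504.7 -22.5 179.6] jaw 81.3 w 85.1 t 13.7 F [-0.4  0.7 -0.3]
```

View pics/w9.png

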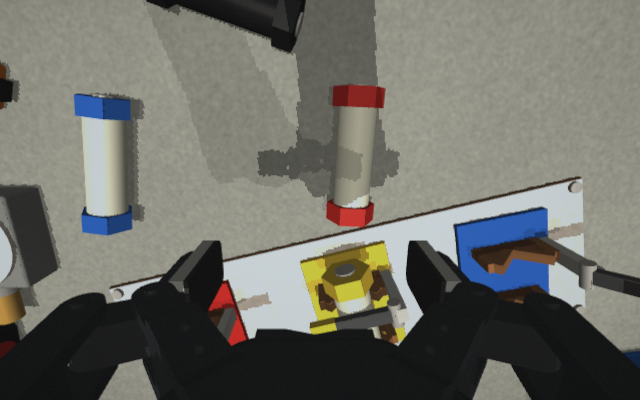

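The red-capped tube is at (353,155), untouched. Going down on it.

```bash
python3 -m inch '[[1,[24,37,0],2.3],[1,[24,37,0],2.3],[1,[24,37,50],2.3],[1,[24,37,100],2.3],[1,[24,37,140],2.3],[1,[24,37,165],2.3],[1,[24,37,177],2.3],[1,[24,37,177],2.3]]'
python3 - <<'E'
from h import *
to((487,18.5,2),79)
im,d,P=snap('wrist'); cv2.imwrite('pics/w10.png',im)
E
```

```text
clock: 14.7
tool_pos: [485.0, 17.0, 1.7]
tool_rot: [0.096, 0.995, -0.0, -0.0]
wrist_force: [0.3, -0.0, 0.7]
gripper_width: 85.6
to [487.   18.5   2. ] -> shift [-1.6  1.8 -0.3] yaw -0.0 | at [485.   17.    1.7] jaw 79.0 w 85.6 t 14.7 F [ 0.3 -0.   0.7]
```

View pics/w10.png

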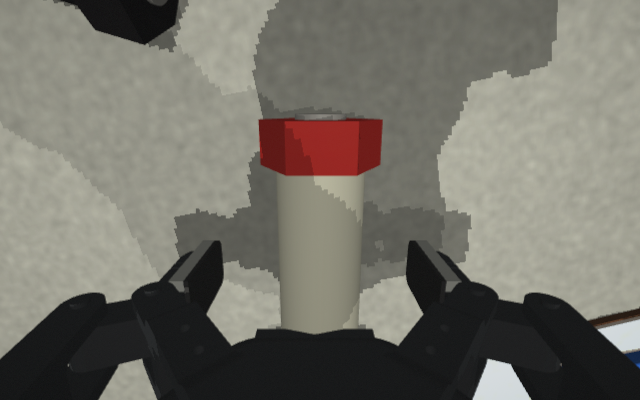

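```bash
python3 -m inch '[[1,[-1,2,0],0],[0,[-1,2,0],0],[-1,[-1,2,0],0],[-1,[-1,2,0],0],[-1,[-1,2,0],0],[-1,[-1,2,0],0]]' 60; python3 -m inch '[[-1,[0,0,0],0],[-1,[0,0,-40],0],[-1,[0,0,-90],0],[-1,[0,0,-150],0],[-1,[0,0,-195],0],[-1,[0,0,-195],0],[-1,[0,0,-195],0]]'
python3 - <<'E'
from h import *
held((0,120,60),(9,255,255)); to((678,-182,200),94.5)
E
```

```text
clock: 15.5
tool_pos: [485.9, 19.1, 2.9]
tool_rot: [0.096, 0.995, 0.0, 0.0]
wrist_force: [-1.0, -0.7, 6.4]
gripper_width: 34.5
clock: 16.38
tool_pos: [484.4, 18.9, 196.4]
tool_rot: [0.096, 0.995, -0.0, -0.001]
wrist_force: [-0.0, 0.5, -3.5]
gripper_width: 34.5
cap tool coords n 6384 lo [ 44.5 -23.2 -39.6] hi [ 63.1  23.4 -18. ] -> tube centre x [-2.5] -1.929859110867163
  x 49 y -23.184841566264314 23.48098441560028 ztop -39.29131970621946
  x 55 y -23.220152297899702 23.452013763988845 ztop -39.384285711371525
  x 61 y -23.145115894011656 23.401498743779662 ztop -39.39245488192188
to [ 678 -182  200] -> shift [-228.8 -160.1   -4.8] yaw -15.5 | at [484.   18.9 195.8] jaw 79.0 w 34.4 t 16.43 F [-0.2  0.1 -1.9]
```

```bash
python3 -m inch '[[-1,[-40,-28,0],0],[-1,[-80,-56,0],-3],[-1,[-125,-87,0],-7],[-1,[-170,-119,0],-11],[-1,[-210,-147,0],-14],[-1,[-227,-160,0],-15.5],[-1,[-227,-160,0],-15.5],[-1,[-227,-160,0],-15.5]]'
python3 - <<'E'
from h import *
im,d,P=snap('wrist'); cv2.imwrite('pics/w11.png',im)
incr('red'); to(cr('red',-2.2,0,0),94.5)
im,d,P=snap('wrist')
m=camera_model('wrist');W=cloud(d,P)
hsv=cv2.cvtColor(im,cv2.COLOR_BGR2HSV); v,u=np.mgrid[:400,:640]
br=(cv2.inRange(hsv,(5,60,30),(17,220,200))>0)&(v<250)&(W[...,2]>32)&(W[...,2]<60)
lab=cv2.connectedComponentsWithStats(br.astype(np.uint8))
for i in range(1,lab[0]):
  if lab[2][i,4]>80:
    q=W[lab[1]==i]; r=cv2.minAreaRect(q[:,:2].astype(np.float32)); print('   board',lab[2][i,4],np.round(r[0],1),np.round(r[1],1),round(r[2],1))
E
```

```text
clock: 17.42
tool_pos: [676.1, -179.7, 195.0]
tool_rot: [-0.039, 0.999, 0.001, -0.002]
wrist_force: [0.2, 0.5, -3.0]
gripper_width: 34.6
TCP in cradle -1.3 2.7 139.7 F [-0.3  0.2 -2.2] t 17.48
to [ 675.7 -182.2   56. ] -> shift [  0.4  -3.  139.7] yaw 0.1 | at [ 676.4 -179.4  195.7] jaw 94.6 w 34.0 t 17.48 F [-0.3  0.2 -2.2]
   board 237 [629.9 -25.4] [ 9.7 25.4] 7.2
   board 228 [673.7 142.3] [10.  11.6] 4.4
   board 344 [689.5 -17.6] [10.6 26.8] 5.9
```

View pics/w11.png

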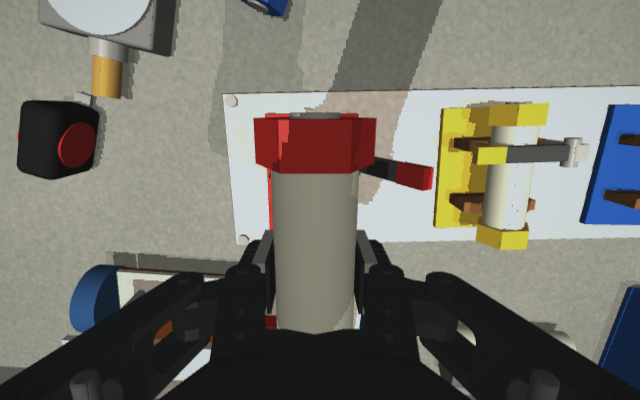

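The yellow tube is clamped and symmetric at (505,175). The red tube is over its cradle with the strap outside at (400,170). Lowering.

```bash
python3 -m inch '[[-1,[0.5,-3,0],0],[-1,[0.5,-3,40],0],[-1,[0.5,-3,80],0],[-1,[0.5,-3,115],0],[-1,[0.5,-3,134],0],[-1,[0.5,-3,134],0],[-1,[0.5,-3,134],0]]'
python3 - <<'E'
from h import *
im,d,P=snap('wrist'); cv2.imwrite('pics/w12.png',im)
for i in range(2): to(cr('red',-2.2,0,-18.3),94.5);im,d,P=snap('wrist')
W=cloud(d,P)
hsv=cv2.cvtColor(im,cv2.COLOR_BGR2HSV); v,u=np.mgrid[:400,:640]
br=(cv2.inRange(hsv,(5,60,30),(17,220,200))>0)&(u>200)&(u<420)&(v<250)&(W[...,2]>32)&(W[...,2]<60)
lab=cv2.connectedComponentsWithStats(br.astype(np.uint8))
for i in range(1,lab[0]):
  if lab[2][i,4]>80:
    q=W[lab[1]==i]; r=cv2.minAreaRect(q[:,:2].astype(np.float32)); print('   board',lab[2][i,4],np.round(r[0],1),np.round(r[1],1),round(r[2],1))
E
```

```text
clock: 18.4
tool_pos: [679.1, -184.7, 64.9]
tool_rot: [-0.039, 0.999, -0.0, 0.001]
wrist_force: [0.5, -0.3, -2.7]
gripper_width: 34.3
to [ 675.7 -182.2   37.7] -> shift [ 3.4  2.9 27.5] yaw -0.0 | at [ 679.2 -184.8   65.2] jaw 94.5 w 34.5 t 18.45 F [-0.4  0.1 -2.1]
to [ 675.7 -182.2   37.7] -> shift [ 3.2  3.  27.5] yaw -0.0 | at [ 679.1 -184.9   65.2] jaw 94.5 w 34.1 t 18.5 F [ 0.6  0.2 -1.5]
   board 366 [ 650.6 -214.5] [10.4  9.9] 4.0
   board 617 [ 646.  -156.5] [10.4 15.6] 4.5
```

View pics/w12.png

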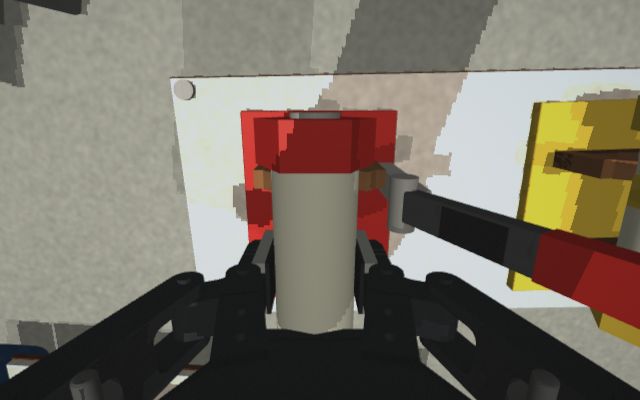

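```bash
python3 -m inch '[[-1,[3,2.5,0],0],[-1,[3,2.5,10],0],[-1,[3,2.5,18],0],[-1,[3,2.5,24],0],[-1,[3,2.5,27],0],[-1,[3,2.5,28],0],[-1,[3,2.5,28],0],[-1,[3,2.5,28],0]]'
python3 - <<'E'
from h import *
incr('red'); held((0,120,60),(9,255,255))
E
```

```text
clock: 19.55
tool_pos: [674.1, -182.6, 37.8]
tool_rot: [-0.039, 0.999, -0.0, -0.001]
wrist_force: [-5.7, 0.8, 13.9]
gripper_width: 34.3
TCP in cradle -3.8 -0.3 -18.2 F [-5.7  0.8 13.9] t 19.55
cap tool coords n 7220 lo [ 30.9 -34.5 -39.6] hi [63.1 34.4 25.4] -> tube centre x [-16.1] -1.8919084615294466
  x 49 y -33.96814389969738 33.998275222224095 ztop -39.30909862000994
  x 55 y -34.061146087274196 34.06260815968061 ztop -39.30898141348054
  x 61 y -32.357069889425084 32.77330229595102 ztop -39.34708304121594
```

```bash
python3 -m inch '[[-1,[-2,0,-1],0],[0,[-2,0,-1],0],[0.2,[-2,0,-1],0],[0.3,[-2,0,-1],0],[0.3,[-2,0,-40],0],[0.3,[-2,0,-90],0],[0.3,[-2,0,-145],0],[0.3,[-2,0,-145],0]]'
python3 - <<'E'
from h import *
incr('red'); to(cr('red',-26,110,62),94.5)
E
```

```text
clock: 20.6
tool_pos: [680.6, -183.0, 186.0]
tool_rot: [-0.039, 0.999, -0.001, 0.006]
wrist_force: [0.5, -0.1, 1.1]
gripper_width: 55.5
TCP in cradle 2.6 -1.3 130.0 F [ 0.5 -0.1  1.1] t 20.6
to [643.3 -74.4 118. ] -> shift [ 29.4 111.5  67.3] yaw -0.0 | at [ 680.6 -183.   186. ] jaw 94.5 w 55.5 t 20.6 F [ 0.5 -0.1  1.1]
```

```bash
python3 -m inch '[[-1,[15,50,0],0],[-1,[29,100,0],0],[-1,[29,111,0],0],[-1,[29,111,0],0],[-1,[29,111,40],0],[-1,[29,111,64],0],[-1,[29,111,64],0],[-1,[29,111,64],0]]'
python3 - <<'E'
from h import *
im,d,P=snap('wrist'); cv2.imwrite('pics/w13.png',im); incr('red')
E
```

```text
clock: 21.6
tool_pos: [639.8, -75.3, 116.8]
tool_rot: [-0.038, 0.999, -0.0, 0.001]
wrist_force: [0.6, 0.3, 0.6]
gripper_width: -0.3
TCP in cradle -29.3 109.7 61.3 F [0.6 0.9 0.4] t 21.65
```

View pics/w13.png

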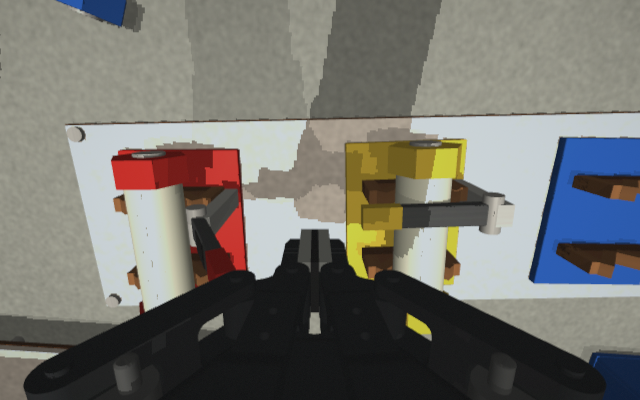

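The red tube sits in its notches at (155,220), and the fingers are between the red strap (205,240) and the yellow cradle. Pushing the red strap over.

```bash
python3 -m inch '[[-1,[-3,-15,0],0],[-1,[-3,-30,0],0],[-1,[-3,-45,0],0],[-1,[-3,-60,0],0],[-1,[-3,-75,0],0],[-1,[-3,-90,0],0],[-1,[-3,-105,0],0],[-1,[-3,-120,0],0]]'; python3 -m inch '[[-1,[0,2,4],0],[-1,[0,2,12],0],[-1,[0,2,20],0],[-1,[0,2,26],0],[-1,[0,2,30],0],[-1,[0,2,33],0],[-1,[0,2,35],0],[-1,[0,2,35],0]]'
python3 - <<'E'
from h import *
im,d,P=snap('wrist'); cv2.imwrite('pics/w14.png',im); incr('red')
E
```

```text
clock: 22.65
tool_pos: [650.9, -194.3, 115.9]
tool_rot: [-0.039, 0.999, -0.0, -0.0]
wrist_force: [-0.2, 0.2, 0.2]
gripper_width: -0.0
clock: 23.65
tool_pos: [651.0, -191.1, 81.9]
tool_rot: [-0.039, 0.999, -0.0, -0.0]
wrist_force: [-0.6, -0.3, 4.8]
gripper_width: 0.1
TCP in cradle -27.5 -7.0 25.9 F [-2.2  0.1  4.5] t 23.7
```

View pics/w14.png

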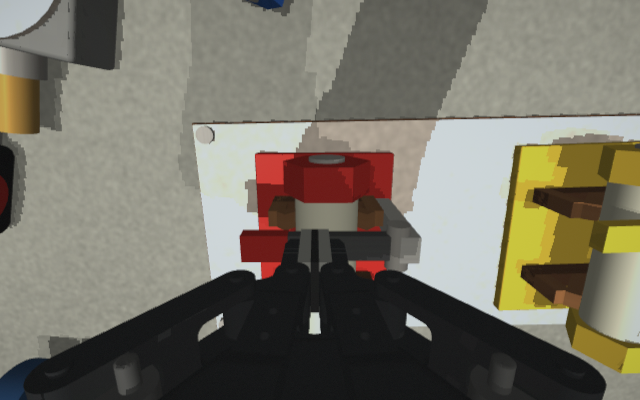

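```bash
python3 -m inch '[[-1,[0,0,2],0],[-1,[0,0,2],0],[-1,[0,0,2],0]]'; python3 -m inch '[[-1,[0,0,-40],0],[0,[0,0,-90],0],[1,[30,-5,-100],4],[1,[75,-10,-100],10],[1,[120,-15,-100],16],[1,[165,-20,-100],21],[1,[180,-25,-100],21],[1,[180,-25,-100],21]]'
python3 - <<'E'
from h import *
im,d,P=snap('wrist'); cv2.imwrite('pics/w15.png',im)
r=mark_of('tube_blue','wrist'); print([(round(x['score'],2),w(x['point'],P)) for x in r])
fit_tube('wrist',(457,-226)); to((457,-226,2),73.3)
E
```

```text
clock: 24.08
tool_pos: [651.0, -191.2, 81.6]
tool_rot: [-0.039, 0.999, -0.0, -0.0]
wrist_force: [-3.2, 0.1, 13.6]
gripper_width: -0.3
clock: 25.08
tool_pos: [473.4, -230.4, 179.4]
tool_rot: [0.144, 0.99, -0.0, 0.0]
wrist_force: [0.8, -0.8, 0.8]
gripper_width: 85.3
[(0.92, array([ 456.5, -224.7,   23.1]))]
wrist 5620 rect [ 458.4 -224.4] [ 48.5 132. ] 72.9 pca 163.1 top 41.9
to [ 457 -226    2] -> shift [ 19.7  -2.1 177.5] yaw 0.3 | at [ 476.1 -229.6  179.5] jaw 73.6 w 85.2 t 25.23 F [-0.6 -0.7  0.3]
```

View pics/w15.png

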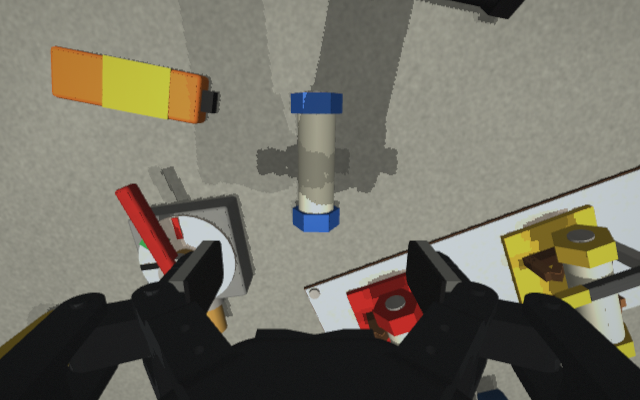

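The blue tube is at (317,160) and has not moved. Grasping it.

```bash
python3 -m inch '[[1,[18,0,0],0.4],[1,[18,0,40],0.4],[1,[18,0,90],0.4],[1,[18,0,135],0.4],[1,[18,0,165],0.4],[1,[18,0,177],0.4],[1,[18,0,177],0.4],[1,[18,0,177],0.4]]'
python3 - <<'E'
from h import *
to((458,-225,2),73.2)
im,d,P=snap('wrist'); cv2.imwrite('pics/w16.png',im)
E
```

```text
clock: 26.22
tool_pos: [457.0, -225.1, 3.4]
tool_rot: [0.147, 0.989, -0.0, 0.001]
wrist_force: [0.6, 0.4, 0.3]
gripper_width: 85.4
to [ 458 -225    2] -> shift [-0.9  0.4  1.4] yaw -0.1 | at [ 457.  -225.1    3.4] jaw 73.1 w 85.4 t 26.23 F [0.6 0.4 0.3]
```

View pics/w16.png

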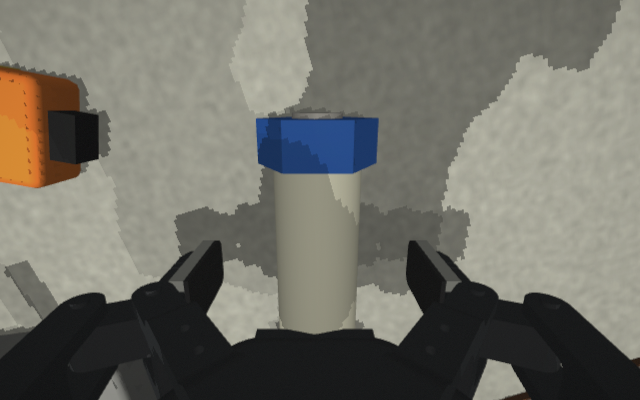

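```bash
python3 -m inch '[[1,[-1,1,1],0],[0,[-1,1,1],0],[-1,[-1,1,1],0],[-1,[-1,1,1],0],[-1,[-1,1,1],0],[-1,[-1,1,1],0]]' 60; python3 -m inch '[[-1,[0,0,0],0],[-1,[0,0,-40],0],[-1,[0,0,-90],0],[-1,[0,0,-150],0],[-1,[0,0,-195],0],[-1,[0,0,-195],0],[-1,[0,0,-195],0]]'
python3 - <<'E'
from h import *
held((100,110,40),(128,255,255)); to(cr('blue',0,0,144),93.5)
E
```

```text
clock: 27.02
tool_pos: [457.7, -224.2, 1.7]
tool_rot: [0.147, 0.989, 0.0, 0.0]
wrist_force: [-0.5, 1.1, 5.7]
gripper_width: 34.5
clock: 27.9
tool_pos: [456.4, -223.7, 195.3]
tool_rot: [0.147, 0.989, 0.0, -0.001]
wrist_force: [0.4, -0.3, -2.2]
gripper_width: 34.1
cap tool coords n 6400 lo [ 45.7 -23.2 -40.9] hi [ 63.3  23.3 -19.5] -> tube centre x [-1.3] -1.6606880634397498
  x 49 y -23.164470149336292 23.36663731232781 ztop -40.623174131827554
  x 55 y -23.190074733070016 23.274989895257065 ztop -40.5272142429005
  x 61 y -23.091023440350785 23.159222454280073 ztop -40.5757952895471
to [642.1 170.6 200. ] -> shift [-63.2 431.2  -5.5] yaw -20.4 | at [ 456.1 -223.5  194.6] jaw 73.1 w 34.7 t 27.95 F [-0.2  0.4 -2.3]
```

```bash
python3 -m inch '[[-1,[-6,40,0],0],[-1,[-13,90,0],-2],[-1,[-21,145,0],-5],[-1,[-29,200,0],-8],[-1,[-37,255,0],-11],[-1,[-45,310,0],-14],[-1,[-53,365,0],-17],[-1,[-60,410,0],-20]]'; python3 -m inch '[[-1,[0,10,0],0],[-1,[0,10,0],0],[-1,[0,10,0],0]]'
python3 - <<'E'
from h import *
im,d,P=snap('wrist'); cv2.imwrite('pics/w17.png',im)
incr('blue'); to(cr('blue',-1.5,0,10),93.5); held((100,110,40),(128,255,255))
E
```

```text
clock: 28.95
tool_pos: [633.5, 153.0, 193.2]
tool_rot: [-0.029, 1.0, -0.0, -0.002]
wrist_force: [0.4, -0.7, -1.9]
gripper_width: 34.4
clock: 29.32
tool_pos: [632.8, 157.7, 195.0]
tool_rot: [-0.025, 1.0, -0.001, -0.001]
wrist_force: [0.5, -1.5, -0.8]
gripper_width: 34.5
TCP in cradle -9.7 -12.3 139.5 F [-0.3  0.9 -0.9] t 29.38
to [640.6 170.5  66. ] -> shift [ -8.4  12.7 129.5] yaw -0.6 | at [633.1 157.7 195.5] jaw 92.9 w 34.5 t 29.38 F [-0.3  0.9 -0.9]
cap tool coords n 6376 lo [ 45.6 -23.3 -40.8] hi [ 63.3  22.9 -19.7] -> tube centre x [-1.4] -1.679497960824989
  x 49 y -23.171281567271006 23.105313411844723 ztop -40.52889913641822
  x 55 y -23.350391250112388 22.785845791998177 ztop -40.48140875529508
  x 61 y -23.218879964971787 22.809426014898794 ztop -40.4722655285637
```

View pics/w17.png

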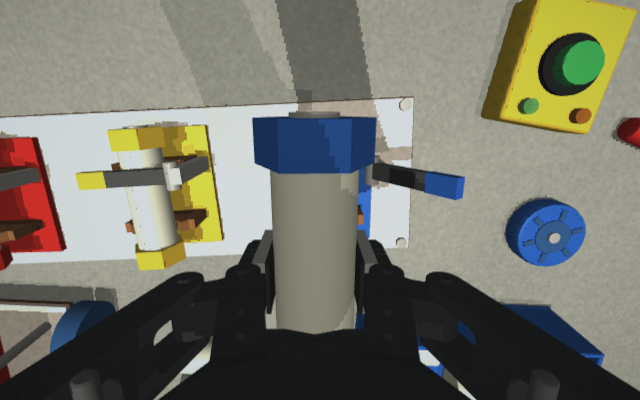

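The blue tube is held steadily and the blue cradle is below it, with its strap at (420,180). I'll line up and lower to just above.

```bash
python3 -m inch '[[-1,[-8.5,13,0],-0.6],[-1,[-8.5,13,0],-0.6],[-1,[-8.5,13,40],-0.6],[-1,[-8.5,13,80],-0.6],[-1,[-8.5,13,115],-0.6],[-1,[-8.5,13,130],-0.6],[-1,[-8.5,13,130],-0.6],[-1,[-8.5,13,130],-0.6]]'
python3 - <<'E'
from h import *
im,d,P=snap('wrist'); cv2.imwrite('pics/w18.png',im)
for i in range(2): to(cr('blue',-1.5,0,-19.5),93.5);im,d,P=snap('wrist')
E
```

```text
clock: 30.42
tool_pos: [643.0, 174.4, 67.8]
tool_rot: [-0.032, 0.999, 0.0, 0.001]
wrist_force: [-0.0, -0.4, -1.9]
gripper_width: 34.3
to [640.6 170.5  36.5] -> shift [ 2.8 -3.8 31.5] yaw 0.2 | at [643.1 174.4  68. ] jaw 93.7 w 34.3 t 30.48 F [ 0.1 -0.1 -0.9]
to [640.6 170.5  36.5] -> shift [ 2.7 -3.7 31.5] yaw 0.2 | at [643.  174.4  68.1] jaw 93.7 w 34.4 t 30.52 F [ 0.9  0.2 -0.7]
```

View pics/w18.png

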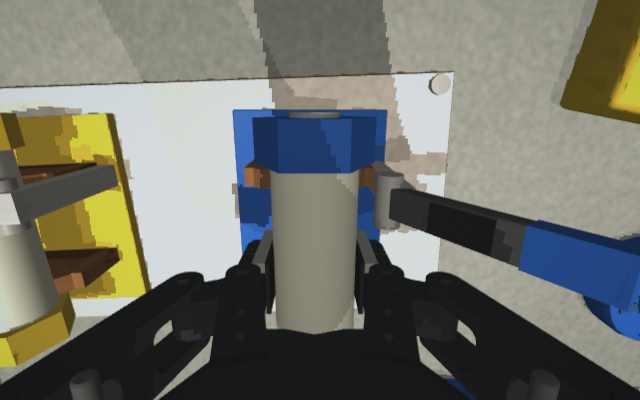

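```bash
python3 -m inch '[[-1,[2.5,-3.5,0],0.2],[-1,[2.5,-3.5,10],0.2],[-1,[2.5,-3.5,20],0.2],[-1,[2.5,-3.5,27],0.2],[-1,[2.5,-3.5,30],0.2],[-1,[2.5,-3.5,31.5],0.2],[-1,[2.5,-3.5,31.5],0.2],[-1,[2.5,-3.5,31.5],0.2]]'
python3 - <<'E'
from h import *
incr('blue'); held((100,110,40),(128,255,255))
E
```

```text
clock: 31.58
tool_pos: [639.1, 171.1, 36.6]
tool_rot: [-0.031, 1.0, 0.0, -0.0]
wrist_force: [-3.8, 0.8, 10.2]
gripper_width: 34.3
TCP in cradle -3.0 0.7 -19.4 F [-3.8  0.8 10.2] t 31.57
cap tool coords n 7216 lo [ 32.8 -34.3 -40.9] hi [63.4 34.3 24.2] -> tube centre x [-14.2] -1.6066932536147647
  x 49 y -34.133388216972925 34.1058075103979 ztop -40.56210540836555
  x 55 y -33.81707415853207 34.10306649039512 ztop -40.57380257534998
  x 61 y -33.398734438836776 33.309754188522014 ztop -40.58772069327935
```

```bash
python3 -m inch '[[-1,[-1.5,0,-1],0],[0,[-1.5,0,-1],0],[0.2,[-1.5,0,-1],0],[0.3,[-1.5,0,-1],0],[0.3,[-1.5,0,-40],0],[0.3,[-1.5,0,-90],0],[0.3,[-1.5,0,-145],0],[0.3,[-1.5,0,-145],0]]'
python3 - <<'E'
from h import *
incr('blue'); to(cr('blue',-26,110,62),93.5)
E
```

```text
clock: 32.62
tool_pos: [644.8, 171.4, 185.2]
tool_rot: [-0.03, 1.0, 0.001, 0.005]
wrist_force: [1.2, -0.6, -0.9]
gripper_width: 55.5
TCP in cradle 2.8 0.6 129.2 F [ 1.2 -0.6 -0.9] t 32.62
to [609.4 278.8 118. ] -> shift [ 29.6 109.2  67.1] yaw -0.1 | at [644.8 171.4 185.2] jaw 93.4 w 55.5 t 32.62 F [ 1.2 -0.6 -0.9]
```

```bash
python3 -m inch '[[-1,[14,50,0],0],[-1,[27,100,0],0],[-1,[27,109,0],0],[-1,[27,109,0],0],[-1,[27,109,40],0],[-1,[27,109,64],0],[-1,[27,109,64],0],[-1,[27,109,64],0]]'
python3 - <<'E'
from h import *
im,d,P=snap('wrist'); cv2.imwrite('pics/w19.png',im); incr('blue')
E
```

```text
clock: 33.62
tool_pos: [608.6, 276.2, 116.4]
tool_rot: [-0.029, 1.0, -0.0, 0.001]
wrist_force: [0.3, 0.7, 0.5]
gripper_width: 0.0
TCP in cradle -26.9 108.0 60.9 F [0.2 0.4 0.8] t 33.67
```

View pics/w19.png

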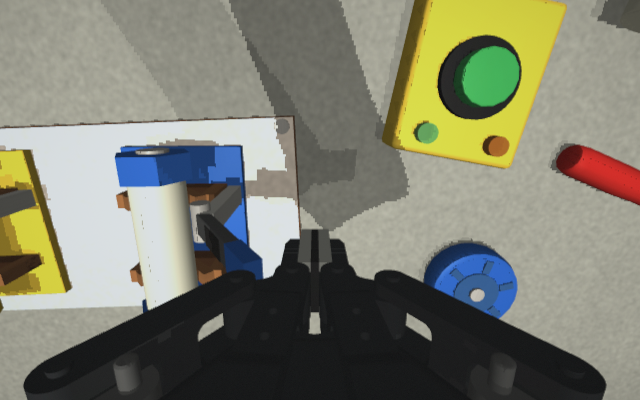

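The blue tube is seated at (160,220) and the strap (230,235) is left of the fingers. Pushing it over.

```bash
python3 -m inch '[[-1,[-1,-15,0],0],[-1,[-1,-30,0],0],[-1,[-1,-45,0],0],[-1,[-1,-60,0],0],[-1,[-1,-75,0],0],[-1,[-1,-90,0],0],[-1,[-1,-105,0],0],[-1,[-1,-118,0],0]]'; python3 -m inch '[[-1,[0,2,4],0],[-1,[0,2,12],0],[-1,[0,2,20],0],[-1,[0,2,26],0],[-1,[0,2,30],0],[-1,[0,2,33],0],[-1,[0,2,35],0],[-1,[0,2,35],0]]'
python3 - <<'E'
from h import *
im,d,P=snap('wrist'); cv2.imwrite('pics/w20.png',im); incr('blue')
E
```

```text
clock: 34.67
tool_pos: [615.2, 158.0, 115.3]
tool_rot: [-0.03, 1.0, -0.0, -0.001]
wrist_force: [-0.3, 1.3, 0.5]
gripper_width: -0.5
clock: 35.67
tool_pos: [615.1, 161.7, 81.8]
tool_rot: [-0.03, 1.0, -0.0, -0.0]
wrist_force: [-2.7, -1.9, 7.9]
gripper_width: -0.2
TCP in cradle -27.5 -7.2 25.8 F [-2.2 -0.2  6.7] t 35.73
```

View pics/w20.png

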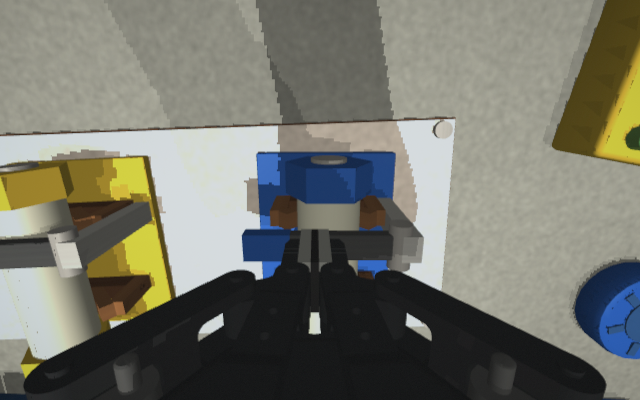

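```bash
python3 -m inch '[[-1,[0,0,2],0],[-1,[0,0,2],0],[-1,[0,0,2],0]]'; python3 -m inch '[[-1,[0,0,-40],0],[-1,[0,0,-100],0],[-1,[10,-50,-120],0],[0,[22,-110,-120],0],[0,[34,-170,-120],0],[0,[46,-230,-120],0],[0,[58,-290,-120],0],[0,[70,-350,-120],0]]';  python3 -m inch '[[0,[10,-60,0],0],[0,[20,-120,0],0],[0,[20,-140,0],0],[0,[20,-140,0],0],[0,[20,-140,0],0]]'
python3 - <<'E'
from h import *
im,d,P=snap('wrist'); cv2.imwrite('pics/w21.png',im)
for n in ['valve_axis','valve_grip']:
    r=mark_of(n,'wrist'); print(n,[(round(x['score'],2),w(x['point'],P)) for x in r])
im,d,P=snap('top');cv2.imwrite('pics/t21.png',cv2.resize(im[90:240,220:420],None,fx=4,fy=4,interpolation=cv2.INTER_CUBIC))
to((447.7,-385,68))
E
```

```text
clock: 36.1
tool_pos: [615.1, 161.7, 81.5]
tool_rot: [-0.03, 1.0, -0.0, -0.0]
wrist_force: [-4.8, -1.1, 16.7]
gripper_width: -0.1
clock: 37.1
tool_pos: [566.5, -193.2, 199.0]
tool_rot: [-0.031, 1.0, 0.0, 0.0]
wrist_force: [-0.1, 0.2, -0.6]
gripper_width: 42.4
clock: 37.72
tool_pos: [556.0, -329.5, 198.5]
tool_rot: [-0.032, 0.999, 0.001, 0.0]
wrist_force: [-0.5, 0.7, -0.1]
gripper_width: 42.6
valve_axis [(0.72, array([ 515.7, -371.2,   64.5])), (0.44, array([651. ,   2.8,  55.4]))]
valve_grip [(0.26, array([ 573. , -576.6,   -1.4]))]
to [ 447.7 -385.    68. ] -> shift [111.4 -47.8 130.8] yaw 0 | at [ 555.9 -330.4  198.8] jaw 93.7 w 42.8 t 37.92 F [-0.5 -0.4  0.5]
```

View pics/w21.png

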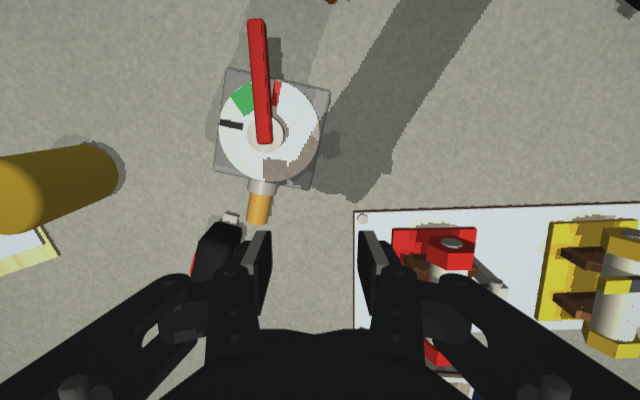

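View pics/t21.png

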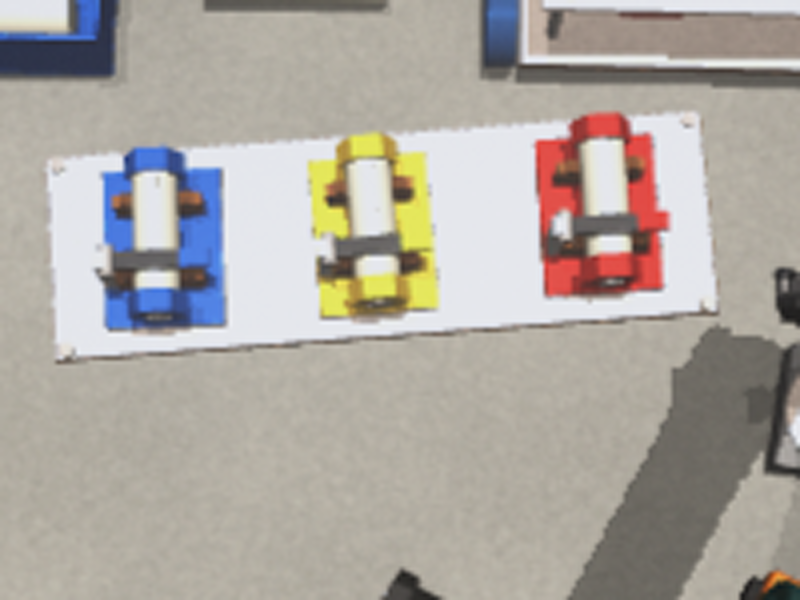

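All three tubes lie in their cradles with the straps across. I'll check these numerically and measure the valve lever and dial.

```bash
cat > chk.py <<'E'
from h import *
im,d,P=snap('top'); W=cloud(d,P); 
for col in SEAT:
    c,a=SEAT[col]; a=np.radians(a); dx=W[...,0]-c[0]; dy=W[...,1]-c[1]
    X=dx*np.cos(a)+dy*np.sin(a); Y=-dx*np.sin(a)+dy*np.cos(a); Z=W[...,2]-56
    g=(abs(X)<80)&(abs(Y)<26)&(Z>5)&(Z<40); p=np.stack([X[g],Y[g],Z[g]],-1)
    f=p[p[:,0]>5]; b=p[p[:,0]<-45]
    s=(abs(X+26)<4)&(Y>-42)&(Y<30)&(Z>0); q=np.stack([Y[s],Z[s]],-1); pf=np.polyfit(q[:,0],q[:,1],1) if len(q)>3 else None
    print(col,'x range',p[:,0].min(),p[:,0].max(),'y front',np.median(f[:,1]),'y back',np.median(b[:,1]),'pipe top z',np.percentile(p[abs(p[:,0]-10)<12][:,2],90),'strap slope/z',pf,len(q))
E
python3 chk.py
python3 - <<'E'
from h import *
im,d,P=snap('wrist'); W=cloud(d,P); hsv=cv2.cvtColor(im,cv2.COLOR_BGR2HSV)
D=np.hypot(W[...,0]-514,W[...,1]+374)
red=((cv2.inRange(hsv,(0,140,60),(8,255,255))|cv2.inRange(hsv,(172,140,60),(180,255,255)))>0)
k=red&(D<110)&(W[...,2]>70)&(W[...,2]<82)
q=W[k][:,:2].astype(np.float32); r=cv2.minAreaRect(q); m=q.mean(0); vt=np.linalg.svd(q-m,full_matrices=False)[2][0]
print('lever',k.sum(),np.round(r,1) if 0 else r,'ang',np.degrees(np.arctan2(vt[1],vt[0])),'z',np.median(W[k][:,2]),'mean',m)
t=(q-m)@vt; print('ends',m+vt*t.min(),m+vt*t.max())
dial=(D<70)&(W[...,2]>40)&(W[...,2]<50)&(hsv[...,1]<60)&(hsv[...,2]>120)
c=cv2.minEnclosingCircle(W[dial][:,:2].astype(np.float32)); print('dial',c)
for n,kk in [('redmark',red&(D<60)&(W[...,2]<52)&(W[...,2]>38)),('green',(cv2.inRange(hsv,(45,100,60),(85,255,255))>0)&(D<60)&(W[...,2]<52)),('black',(hsv[...,2]<60)&(D<50)&(W[...,2]<50)&(W[...,2]>40))]:
    mm=W[kk][:,:2].mean(0); print(n,kk.sum(),mm)
blk=(D<85)&(W[...,2]>36)&(W[...,2]<50); print('block',cv2.minAreaRect(W[blk][:,:2].astype(np.float32)))
E
```

```text
yellow x range -69.40257902322821 62.93962388379581 y front -1.6069444095424443 y back -2.6227188671364217 pipe top z 19.834473751463474 strap slope/z [-0.  26.1] 56
red x range -69.26980522162086 64.10618449307474 y front -0.4728216548470572 y back 0.2655195927965668 pipe top z 19.408792015032397 strap slope/z [ 0.  26.8] 53
blue x range -69.31888988381021 62.47749082387108 y front -3.1451329635660175 y back -3.8565637367472094 pipe top z 20.248091289370745 strap slope/z [-0.  25.3] 54
lever 2080 ((473.512451171875, -379.164794921875), (96.40892028808594, 14.202085494995117), 5.995141983032227) ang 5.6982894 z 74.92250164598423 mean [ 470.7 -379.1]
ends [ 425.5 -383.6] [ 521.5 -374. ]
dial ((513.7161865234375, -375.5172424316406), 66.39668273925781)
redmark 136 [ 478.1 -369.9]
green 462 [ 485.1 -398.6]
black 111 [ 508.8 -411. ]
block ((521.135986328125, -376.3640441894531), (99.96477508544922, 114.61520385742188), 81.4515151977539)
```

The straps read level (slope 0) and the tubes are in place. The lever points along about 185.8°, while the marks and block suggest shut is at about 172°. I'll take a closer look at the dial to get the 45° direction properly.

```bash
python3 -m inch '[[0,[25,-20,10],0],[0,[45,-35,30],0],[0,[45,-35,40],0],[0,[45,-35,40],0],[0,[45,-35,40],0]]'
cat > valve.py <<'E'
from h import *
import sys
im,d,P=snap('wrist'); cv2.imwrite(sys.argv[1],im); W=cloud(d,P); hsv=cv2.cvtColor(im,cv2.COLOR_BGR2HSV)
D=np.hypot(W[...,0]-515,W[...,1]+374)
red=((cv2.inRange(hsv,(0,140,40),(8,255,255))|cv2.inRange(hsv,(172,140,40),(180,255,255)))>0)
k=red&(D<110)&(W[...,2]>70)&(W[...,2]<82)
q=W[k][:,:2].astype(np.float32); m=q.mean(0); vt=np.linalg.svd(q-m,full_matrices=False)[2][0]; r=cv2.minAreaRect(q); bx=cv2.boxPoints(r)
if vt[0]>0: vt=-vt
t=(q-m)@vt; end=m+vt*t.max(); print('lever',k.sum(),'dir',np.degrees(np.arctan2(vt[1],vt[0]))%360,'rect',r,'axis est',end-90*vt)
# block top plane grey at z~40 : fit
blk=(D<85)&(W[...,2]>36.5)&(W[...,2]<47)
blk=cv2.morphologyEx(blk.astype(np.uint8),cv2.MORPH_OPEN,np.ones((9,9)))>0
b=cv2.minAreaRect(W[blk][:,:2].astype(np.float32)); print('block',b)
dial=(D<75)&(W[...,2]>42.0)&(W[...,2]<47)
dial=cv2.morphologyEx(dial.astype(np.uint8),cv2.MORPH_OPEN,np.ones((5,5)))>0
print('z levels',[np.round(np.median(W[(D<48)&(abs(W[...,2]-44)<3)][:,2]),1)])
ax=np.array([515,-374.3])
for n,kk in [('redmark',red&(D<60)&(W[...,2]<52)&(W[...,2]>38)),('green',(cv2.inRange(hsv,(45,100,40),(85,255,255))>0)&(D<60)&(W[...,2]<52)),('black',(hsv[...,2]<60)&(D<50)&(W[...,2]<50)&(W[...,2]>40))]:
    p=W[kk][:,:2]; mm=p.mean(0)-ax; rr=cv2.minAreaRect(p.astype(np.float32)); print(n,kk.sum(),p.mean(0),'dir',np.degrees(np.arctan2(mm[1],mm[0]))%360,rr)
E
python3 valve.py pics/w22.png
```

```text
clock: 38.65
tool_pos: [514.3, -369.2, 159.4]
tool_rot: [-0.032, 1.0, 0.0, 0.001]
wrist_force: [0.3, -0.8, 0.0]
gripper_width: 42.5
lever 2403 dir 185.68808 rect ((473.1083679199219, -379.40411376953125), (96.36680603027344, 13.907026290893555), 5.772145748138428) axis est [ 514.7 -375.3]
block ((513.6417236328125, -375.33941650390625), (99.68368530273438, 99.31648254394531), 81.36134338378906)
z levels [np.float64(43.4)]
redmark 133 [ 476.9 -369.5] dir 172.8923408180993 ((478.5928955078125, -370.0419616699219), (5.3723249435424805, 20.934720993041992), 82.360107421875)
green 610 [ 485.  -397.6] dir 217.76560639519158 ((485.254638671875, -396.9009704589844), (21.359533309936523, 21.639869689941406), 36.47121810913086)
black 156 [ 508.8 -411. ] dir 260.37615625541247 ((508.779052734375, -410.9698486328125), (21.081409454345703, 5.779299736022949), 82.39469909667969)
```

View pics/w22.png

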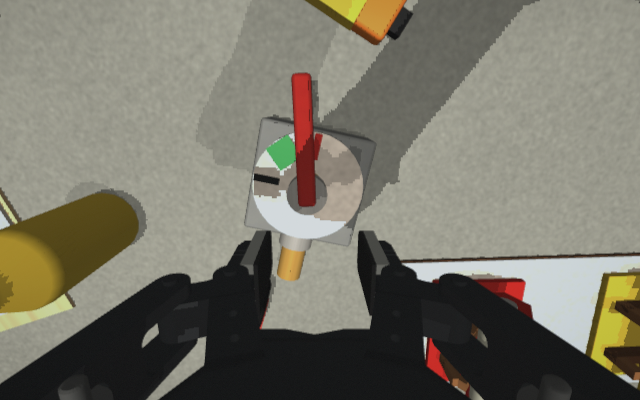

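The block fit (99.7 x 99.3 mm, centre 513.6, -375.3) gives shut at 171.4°, so half open is about 216.4°. The green mark agrees at about 217°. The lever stands at 185.7°, so I'll pinch it and turn it 30.8° counter-clockwise.

Run:
```python
from h import *
to((444.3,-382.3,52),95.7)
```

```text
to [ 444.3 -382.3   52. ] -> shift [ 70.8  -8.4 107.4] yaw -2.1 | at [ 514.2 -369.4  159.5] jaw 93.6 w 42.6 t 38.7 F [-0.2 -0.5  0. ]
```

```bash
python3 -m inch '[[0,[40,-5,0],-2],[0,[71,-8.5,0],-2],[0,[71,-8.5,0],-2],[0,[71,-8.5,40],-2],[0,[71,-8.5,75],-2],[0,[71,-8.5,100],-2],[0,[71,-8.5,107],-2],[0,[71,-8.5,107],-2]]'
python3 - <<'E'
from h import *
to((444.3,-382.3,52),95.7)
im,d,P=snap('wrist'); cv2.imwrite('pics/w23.png',im)
E
```

```text
clock: 39.7
tool_pos: [443.4, -383.0, 52.0]
tool_rot: [-0.048, 0.999, -0.0, 0.0]
wrist_force: [-0.1, 0.3, -0.8]
gripper_width: 42.7
to [ 444.3 -382.3   52. ] -> shift [-1.   0.6  0. ] yaw -0.2 | at [ 443.4 -383.    52. ] jaw 95.5 w 42.7 t 39.7 F [-0.1  0.3 -0.8]
```

View pics/w23.png

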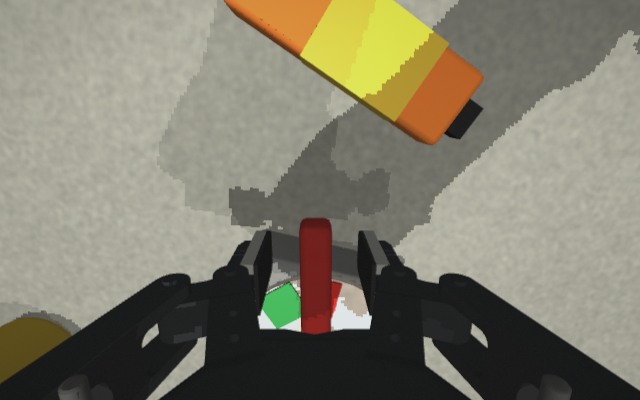

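```bash
python3 -m inch '[[-1,[0,0,0],0],[-1,[0,0,0],0],[-1,[0,0,0],0],[-1,[0,0,0],0]]' 40; python3 -m inch '[[-1,[-0.3,-6.1,0],-5],[-1,[-1.1,-12.2,0],-10],[-1,[-2.4,-18.1,0],-15],[-1,[-4.2,-23.9,0],-20],[-1,[-6.6,-29.6,0],-25],[-1,[-9.9,-35.8,0],-30.8],[-1,[-9.9,-35.8,0],-30.8],[-1,[-9.9,-35.8,0],-30.8]]'
python3 - <<'E'
from h import *
to((457.7,-416.9,52),126.5)
im,d,P=snap('wrist'); cv2.imwrite('pics/w24.png',im)
E
```

```text
clock: 40.25
tool_pos: [442.6, -383.1, 52.9]
tool_rot: [-0.048, 0.999, -0.0, 0.001]
wrist_force: [-1.2, 1.5, 6.4]
gripper_width: 13.5
clock: 41.25
tool_pos: [456.4, -418.2, 52.9]
tool_rot: [-0.311, 0.95, -0.001, 0.001]
wrist_force: [1.4, 0.6, 6.6]
gripper_width: 13.1
to [ 457.7 -416.9   52. ] -> shift [-1.8  0.3  0.9] yaw -0.3 | at [ 456.4 -418.2   52.9] jaw 126.2 w 13.1 t 41.25 F [1.4 0.6 6.6]
```

View pics/w24.png

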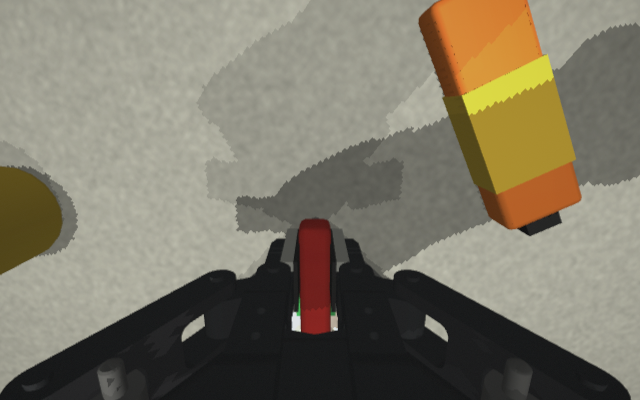

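```bash
python3 -m inch '[[0,[0,0,0],0],[0,[0,0,0],0],[0,[0,0,-40],0],[0,[0,0,-80],0],[0,[-40,0,-107],0],[0,[-70,0,-107],0],[0,[-70,0,-107],0],[0,[-70,0,-107],0]]'; python3 valve.py pics/w25.png
```

```text
clock: 42.3
tool_pos: [510.2, -377.0, 158.1]
tool_rot: [-0.311, 0.95, 0.0, -0.001]
wrist_force: [-0.4, -0.4, 0.9]
gripper_width: 43.0
lever 2351 dir 216.66005 rect ((481.3913269042969, -400.27557373046875), (96.1174545288086, 12.97806167602539), 36.495304107666016) axis est [ 514.9 -375. ]
block ((513.7462768554688, -375.6568298339844), (99.5056381225586, 99.61126708984375), 81.46305084228516)
z levels [np.float64(43.4)]
redmark 165 [ 478.4 -370.2] dir 173.66568372711447 ((478.4510498046875, -370.1365661621094), (5.6806111335754395, 20.719484329223633), 81.30795288085938)
green 167 [ 485.  -397.7] dir 218.01216066488197 ((485.1285400390625, -396.9920349121094), (21.06826400756836, 21.562326431274414), 36.033607482910156)
black 144 [ 508.7 -411.5] dir 260.4475337149454 ((508.6389465332031, -411.1747131347656), (20.085744857788086, 5.211814880371094), 81.58013916015625)
```

View pics/w25.png

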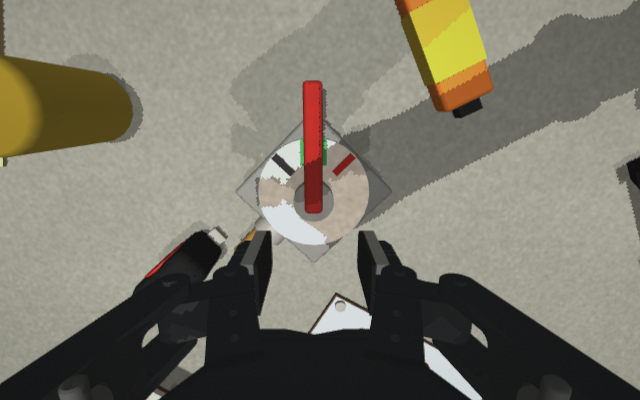

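The lever points along 216.6° against a target of 216.5°, and it covers the green mark symmetrically at (313,155). On to the button.

Run:
```python
from h import *
to((480,330,200),96)
```

```text
to [480 330 200] -> shift [-393.2  588.9  -41.9] yaw 30.2 | at [ 509.8 -377.5  158. ] jaw 126.2 w 42.9 t 42.35 F [ 0.4 -0.4  0.4]
```

```bash
python3 -m inch '[[-1,[0,0,-42],0],[-1,[-28,42,-42],2],[-1,[-56,84,-42],6],[-1,[-84,126,-42],12],[-1,[-115,172,-42],18],[-1,[-145,217,-42],24],[-1,[-175,262,-42],30],[-1,[-205,307,-42],30]]'
python3 - <<'E'
from h import *
to((480,330,200),96)
E
```

```text
clock: 43.35
tool_pos: [494.6, -7.8, 200.5]
tool_rot: [-0.053, 0.999, -0.0, -0.0]
wrist_force: [0.5, 0.9, -0.4]
gripper_width: -0.2
to [480 330 200] -> shift [-21.1 337.4   0.2] yaw 0.1 | at [494.6  -7.8 200.5] jaw 96.1 w -0.2 t 43.35 F [ 0.5  0.9 -0.4]
```

```bash
python3 -m inch '[[-1,[-3,55,0],0],[-1,[-7,110,0],0],[-1,[-10,165,0],0],[-1,[-14,220,0],0],[-1,[-17,275,0],0],[-1,[-21,330,0],0],[-1,[-21,337,0],0],[-1,[-21,337,0],0]]'
python3 - <<'E'
from h import *
im,d,P=snap('wrist'); cv2.imwrite('pics/w26.png',im); W=cloud(d,P)
r=mark_of('button_top','wrist'); print([(round(x['score'],2),w(x['point'],P)) for x in r])
hsv=cv2.cvtColor(im,cv2.COLOR_BGR2HSV)
g=(cv2.inRange(hsv,(45,100,40),(85,255,255))>0)&(np.hypot(W[...,0]-522,W[...,1]-378)<40)&(W[...,2]>53)
print(g.sum(),cv2.minEnclosingCircle(W[g][:,:2].astype(np.float32)),np.median(W[g][:,2]))
to((522,378,62),96)
E
python3 chk.py
```

```text
clock: 44.35
tool_pos: [479.5, 328.2, 200.2]
tool_rot: [-0.054, 0.999, -0.001, -0.001]
wrist_force: [0.3, -0.2, -0.4]
gripper_width: 0.4
[(0.68, array([523.9, 381.9,  59.6]))]
963 ((516.5606689453125, 379.18719482421875), 17.98578643798828) 57.23860875453164
to [522 378  62] -> shift [-47.4  47.1 138.1] yaw 0.1 | at [480.  326.5 200.3] jaw 96.1 w -0.4 t 44.45 F [ 0.3 -0.6 -0.4]
yellow x range -70.04041015057359 62.48766375576474 y front -1.106760578013882 y back -1.3999742208392836 pipe top z 20.247527529041598 strap slope/z [ 0.  26.6] 59
red x range -70.42945502298512 62.07246678441444 y front -0.6016082646959622 y back -0.9038306777633709 pipe top z 21.057468261230497 strap slope/z [ 0.  26.9] 58
blue x range -69.52108269316193 62.431982323778435 y front -2.3898633072721176 y back -3.6005227894596894 pipe top z 20.705324258414795 strap slope/z [ 0.  26.3] 56
```

View pics/w26.png

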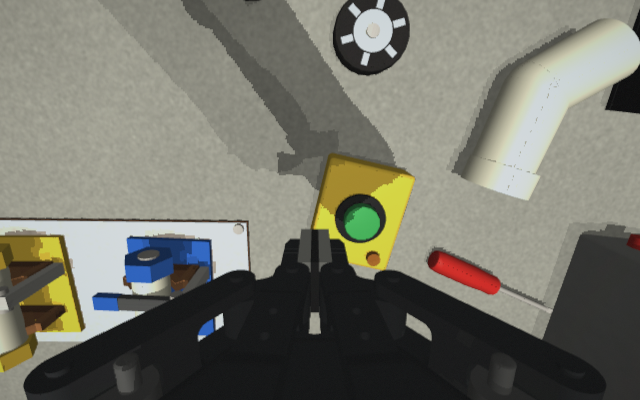

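The button is at (362,218), still up, and all clamps still read closed. Before pressing, one close check that the tubes are central along their cradles, from a viewpoint over them.

```bash
python3 -m inch '[[-1,[0,0,-35],0],[-1,[-35,-35,-35],0],[-1,[-70,-80,-35],0],[-1,[-110,-130,-35],0],[-1,[-150,-180,-35],0],[-1,[-190,-230,-35],0],[-1,[-225,-280,-35],0],[-1,[-225,-300,-35],0]]'; python3 -m inch '[[-1,[0,0,0],0],[-1,[0,0,0],0]]'
cat > chk2.py <<'E'
from h import *
im,d,P=snap('wrist'); cv2.imwrite('pics/w27.png',im); W=cloud(d,P); hsv=cv2.cvtColor(im,cv2.COLOR_BGR2HSV)
for col,lo,hi in [('red',(0,130,40),(8,255,255)),('blue',(105,110,40),(125,255,255)),('yellow',(18,100,60),(35,255,255))]:
    c,a=SEAT[col]; ar=np.radians(a); dx=W[...,0]-c[0]; dy=W[...,1]-c[1]
    X=dx*np.cos(ar)+dy*np.sin(ar); Y=-dx*np.sin(ar)+dy*np.cos(ar); Z=W[...,2]-56
    base=(abs(X)<85)&(abs(Y)<62)&(abs(Z+42)<5)&(cv2.inRange(hsv,lo,hi)>0)
    bx=np.percentile(X[base],[0.5,99.5]); by=np.percentile(Y[base],[0.5,99.5])
    cap=(abs(X)<85)&(abs(Y)<26)&(Z>8)&(Z<30)&(abs(X)>44)&(cv2.inRange(hsv,lo,hi)>0)
    g=lambda s: np.percentile(X[cap&(s*X>0)],[1,99])
    f,b=g(1),g(-1)
    br=(abs(X)<45)&(abs(abs(Y)-27)<6)&(Z>-16)&(Z<0)&(cv2.inRange(hsv,(5,60,30),(17,220,200))>0)
    mb=[np.percentile(X[br&(s*X>0)],[2,98]) for s in (1,-1)]
    print(col,'base x',bx,bx.mean(),'y',by.mean(),'cap+',f,'cap-',b,'tube centre',(f+b[::-1])/2,'capY',[np.median(Y[cap&(s*X>0)]) for s in (1,-1)],'boards',mb,np.mean(mb))
E
python3 chk2.py
```

```text
clock: 45.5
tool_pos: [738.1, 47.5, 235.2]
tool_rot: [-0.05, 0.999, -0.002, 0.0]
wrist_force: [-0.5, -0.5, -0.9]
gripper_width: -0.0
clock: 45.75
tool_pos: [734.4, 58.5, 235.8]
tool_rot: [-0.056, 0.998, 0.001, -0.001]
wrist_force: [-0.5, 0.2, -0.3]
gripper_width: 0.1Traceback (most recent call last):
  File "chk2.py", line 12, in <module>
    mb=[np.percentile(X[br&(s*X>0)],[2,98]) for s in (1,-1)]
        ~~~~~~~~~~~~~^^^^^^^^^^^^^^^^^^^^^^
    return _quantile_unchecked(
        a, q, axis, out, overwrite_input, method, keepdims, weights)
    return _ureduce(a,
                    func=_quantile_ureduce_func,
    ...<5 lines>...
                    overwrite_input=overwrite_input,
                    method=method)
    r = func(a, **kwargs)
    result = _quantile(arr,
                       quantiles=q,
    ...<2 lines>...
                       out=out,
                       weights=wgt)
    slices_having_nans = np.isnan(arr[-1, ...])
                                  ~~~^^^^^^^^^
IndexError: index -1 is out of bounds for axis 0 with size 0
```

View pics/w27.png

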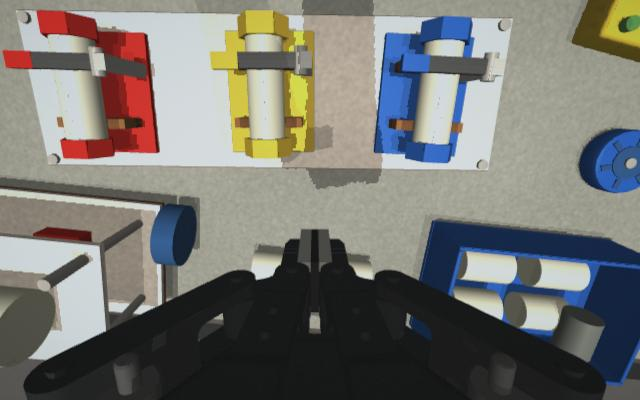

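Clear view of all three: each tube is clamped, with the strap across near the far board. Only the board statistic failed (far boards hidden by the straps), so I'll drop it.

```bash
sed -i 's/^    mb=.*/    z=X[br\&(X>0)]; mb=np.percentile(z,[2,98]) if len(z)>20 else np.array([0,0])/' chk2.py; python3 chk2.py
```

```text
red base x [-63.4  64. ] 0.3026708198719348 y 21.38603787401555 cap+ [45.5 62.9] cap- [-66.1 -48.7] tube centre [-1.6 -1.6] capY [np.float64(7.433928549572501), np.float64(6.83894077319342)] boards [25.3 34.6] 29.95671583895168
blue base x [-63.1  64.2] 0.5189357751898456 y 0.20646877833380728 cap+ [46.5 63.6] cap- [-65.5 -47.9] tube centre [-0.7 -0.9] capY [np.float64(-3.7539333965885042), np.float64(-3.779583632668366)] boards [25.6 34.6] 30.13346180227015
yellow base x [-63.5  64.1] 0.287575069631 y 0.6294913339766097 cap+ [45.2 62.9] cap- [-66.5 -48.9] tube centre [-1.8 -1.8] capY [np.float64(2.1945995664443725), np.float64(2.0869408300698105)] boards [25.2 34.5] 29.841259430496276
```

The tubes are centred to within 2 mm along the cradles. Now the button.

Run:
```python
from h import *
to((517.5,379,75),96)
```

```text
to [517.5 379.   75. ] -> shift [179.4 341.7 161.8] yaw 0.5 | at [734.6  59.5 236.1] jaw 96.5 w -0.3 t 45.85 F [ 0.3 -0.4  0.4]
```

```bash
python3 -m inch '[[-1,[25,48,0],0],[-1,[50,95,0],0],[-1,[76,145,0],0],[-1,[102,195,0],0],[-1,[128,245,0],0],[-1,[154,295,0],0],[-1,[179,340,0],0],[-1,[179,341.5,0],0]]'; python3 -m inch '[[-1,[0,0,0],0],[-1,[0,0,50],0],[-1,[0,0,100],0],[-1,[0,0,140],0],[-1,[0,0,155],0],[-1,[0,0,155],0]]'
python3 - <<'E'
from h import *
to((517.5,379,58),96)
im,d,P=snap('wrist'); cv2.imwrite('pics/w28.png',im)
E
```

```text
clock: 46.85
tool_pos: [514.2, 383.7, 236.5]
tool_rot: [-0.061, 0.998, 0.002, -0.001]
wrist_force: [0.2, -0.8, 0.1]
gripper_width: -0.2
clock: 47.6
tool_pos: [521.1, 374.8, 80.4]
tool_rot: [-0.054, 0.999, -0.001, -0.0]
wrist_force: [0.8, 0.7, -0.1]
gripper_width: -0.1
to [517.5 379.   58. ] -> shift [ 3.1  4.6 22.4] yaw 0.2 | at [521.1 374.8  80.4] jaw 96.2 w -0.1 t 47.6 F [ 0.8  0.7 -0.1]
```

View pics/w28.png

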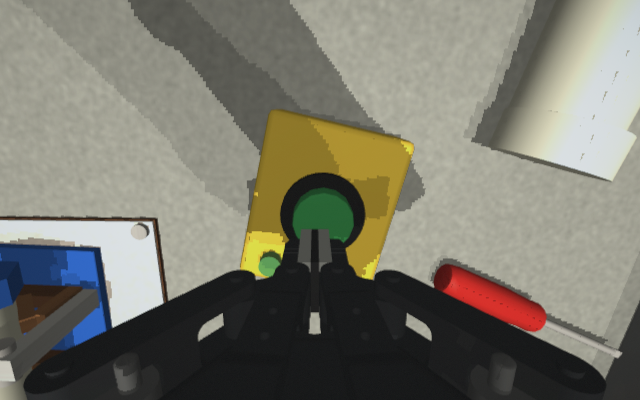

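```bash
python3 -m inch '[[-1,[3,4,0],0],[-1,[3,4,10],0],[-1,[3,4,18],0],[-1,[3,4,22],0],[-1,[3,4,25],0],[-1,[3,4,28],0],[-1,[3,4,31],0],[-1,[3,4,31],0]]'; python3 -m inch '[[-1,[0,0,1],0],[-1,[0,0,1],0]]'
python3 - <<'E'
from h import *
im,d,P=snap('wrist'); cv2.imwrite('pics/w29.png',im); to((517.5,379,50),96)
E
```

```text
clock: 48.65
tool_pos: [517.5, 379.6, 50.1]
tool_rot: [-0.055, 0.999, -0.0, 0.0]
wrist_force: [-0.6, -0.3, 4.5]
gripper_width: 0.3
clock: 48.9
tool_pos: [517.5, 379.7, 50.1]
tool_rot: [-0.055, 0.999, -0.0, 0.0]
wrist_force: [-1.1, -1.6, 10.8]
gripper_width: -0.1
to [517.5 379.   50. ] -> shift [ 0.  -0.7  0. ] yaw 0.3 | at [517.4 379.7  50. ] jaw 96.3 w 0.1 t 48.95 F [-1.4 -0.8  9.5]
```

View pics/w29.png

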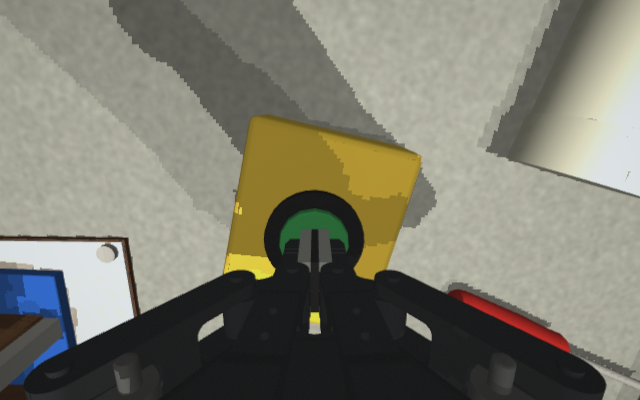

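The tip stops hard at 50 mm with force rising, so the button is down by the full 8 mm. I'll retract and check everything.

```bash
python3 -m inch '[[-1,[0,0,-40],0],[-1,[0,0,-90],0],[-1,[30,40,-120],0],[-1,[60,80,-140],0],[-1,[60,80,-140],0],[-1,[60,80,-140],0],[-1,[60,80,-140],0]]'
python3 - <<'E'
from h import *
im,d,P=snap('top'); cv2.imwrite('pics/t30.png',im); W=cloud(d,P); hsv=cv2.cvtColor(im,cv2.COLOR_BGR2HSV)
im2,d2,P2=snap('wrist'); cv2.imwrite('pics/w30.png',im2)
for n,I,D2,PP in [('top',im,d,P),('wrist',im2,d2,P2)]:
    W=cloud(D2,PP); hsv=cv2.cvtColor(I,cv2.COLOR_BGR2HSV)
    g=(cv2.inRange(hsv,(45,100,40),(85,255,255))>0)&(np.hypot(W[...,0]-517,W[...,1]-379)<14)
    print(n,'button z',g.sum(),np.median(W[g][:,2]) if g.sum() else None)
W=cloud(d,P); hsv=cv2.cvtColor(im,cv2.COLOR_BGR2HSV)
k=((cv2.inRange(hsv,(0,140,60),(8,255,255))|cv2.inRange(hsv,(172,140,60),(180,255,255)))>0)&(np.hypot(W[...,0]-514,W[...,1]+375)<110)&(W[...,2]>66)
q=W[k][:,:2]; m=q.mean(0); v=np.linalg.svd(q-m,full_matrices=False)[2][0]; print('lever top',k.sum(),np.degrees(np.arctan2(v[1],v[0]))%180+180)
E
python3 chk.py
```

```text
clock: 49.82
tool_pos: [450.0, 450.4, 187.8]
tool_rot: [-0.053, 0.999, -0.001, -0.0]
wrist_force: [0.2, 0.4, -0.2]
gripper_width: -0.1
top button z 61 49.76706269202418
wrist button z 585 49.3154434851856
lever top 140 216.18446303037726
yellow x range -70.08862596508727 62.34505909809992 y front -1.757248113129165 y back -0.8159331885454968 pipe top z 20.187400151402336 strap slope/z [ 0.  26.4] 60
red x range -70.87461837834356 63.734421690063584 y front -1.0400589244931888 y back -0.4250434171208508 pipe top z 20.381009842879124 strap slope/z [ 0.  26.5] 56
blue x range -70.01441693669173 62.810236870168076 y front -2.2547719394538444 y back -3.7543024915742116 pipe top z 19.582301492339685 strap slope/z [ 0.  26.1] 57
```

View pics/t30.png

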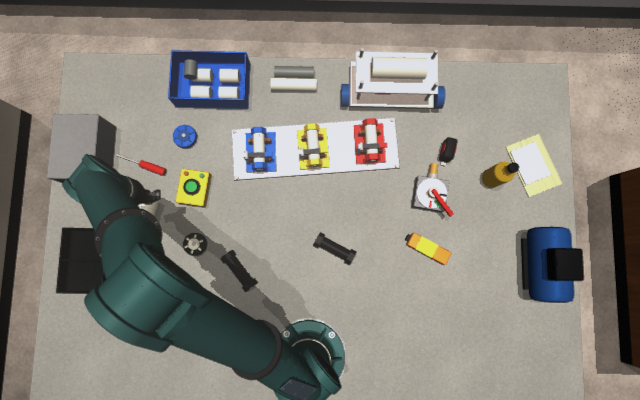

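View pics/w30.png

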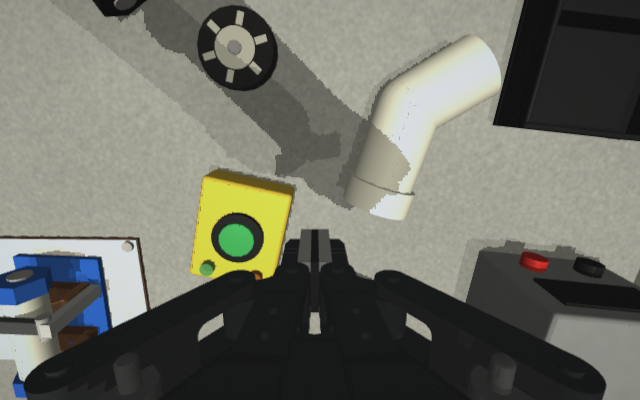

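The top view shows three clamped tubes at (260,148), (313,146) and (370,141), and the lever at (440,200). The bystanders are where they were, and the arm touches nothing. The button top reads about 50 mm, so it stayed down. Handing in.

```bash
python3 -c "
from workcell import robot
print(robot.sign_off())"
```

```text
the job is handed in; nothing more can be done
None
```

I clamped the yellow, red and blue tubes in their own cradles, turned the valve lever to half open, then pressed the green start button. I handed the job in at about 50 s.

**Last checks:**
- **Straps:** all three read level, with their top faces about 26 mm above the tube axis, as they should be when closed.
- **Valve:** the lever points along 216.2° (top camera) to 216.7° (wrist camera). The target is 216.5°, so it is within about half a degree of the green mark.
- **Button:** its top reads 49–50 mm against 58 mm when up, so it is fully down and stayed down after I lifted off.
- **Other things:** the black look-alikes and the bystanders looked unmoved in the last top picture.

**Where checks disagreed:**
- **Tube centring:** the top camera puts the tubes about 3–4 mm off centre along the cradles. The closer wrist view, compared with the cradle bases, gives 1–2.5 mm. I trusted the wrist view and left them, since the caps hang clear of the notched boards either way.
- **Board check:** one check, on the far notched boards, could not run because the straps hid them, so I dropped it.

I saw no tube being knocked aside and no grip slackening.

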